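# Make up two grinder change-over kits

## Robot

A 6-joint arm with a two-finger parallel gripper is mounted at the origin on the work surface. World frame = base frame: x ahead of the robot, y to its left, z up, the work surface at z = 0. Lengths are in m, angles in rad, forces in N, time in s.
With the tool pointing down it reaches from about 0.325 to 0.9 m from the base axis. Payload 6.1 kg.
Tool frame: the origin (TCP) lies midway between the tips of the shut fingers; the grasp point (between the pads) lies behind it (env.grasp_offset is the z of the grasp point in the tool frame, in m); z points along the fingers, y is the line along which they close (so a half turn about z gives the same grasp; the last joint's range is limited). The gripper opens to 87 mm and grips with 3 to 60 N. Pads are 19 mm wide; open, the fingers measure 117 mm over their backs; the gripper's body (75 mm by 190 mm) begins 51 mm behind the grasp point.
Start: joints at [-1.229, 0.22, 1.526, -0, 1.395, -0.126], TCP at [0.282, -0.558, 0.2] pointing down, gripper open.
Joint ranges: [-2.98, 2.98], [-0.91, 2.08], [0.09, 2.57], [-1.24, 4.39], [0.2, 2.65], [-2.68, 2.68]. Speed limits (rad/s): [2.57, 2.57, 3.01, 3.14, 3.14, 3.14].

## Interface

Orientations are given as a 3x3 rotation matrix whose columns are the frame's x, y, z axes.
In Python, from station import env, optics, workorder gives the robot as it stands. The module is installed in compiled form; this text tells all that it offers.
- The arm moves only by the tool apply_moves, never from a script. Its argument "series" is a list of rows, each an object with "delta_pos": the shift along the world's x, y, z in units of 25 mm (1.0 is 25 mm), a list of three; "turn": the turn, a rotation vector about the world's x, y, z in units of 6 degrees (1.0 is 6 degrees), a list of three. A call has 1 to 20 rows; each row shifts and turns the commanded pose from where the row before left it; what a row does not reach is not made up. A row lasts 1/12 s, in which the tool goes at most 41.7 mm and 7.16 degrees, less where a joint would pass 70% of its speed; a pose out of reach is approached as far as the arm can. A call is refused whole if a number of a shift passes 1 or a number of a turn 1, either way. A call with a gripper value outside its range is refused whole. "claw" is the opening, from 0 (shut) to 1 (fully open), set as the call begins (left out, the last holds). The fingers move at their own pace and stop on an object; "force" is the grip in N (left out, the last holds). Time passes only in rows, so rows that do not move let the fingers close. It gives the time, the measured TCP pose, the force, the opening and the grip force at its end, in the units of the state.
- env.get_obs(): the state, without advancing time (a new reading comes with each control period).
- optics.get_image(name): name is "side" or "top" or "wrist"; returns a dict with "image" (420x560x3 uint8, red, green, blue), "depth" (420x560 float32, m along the optical axis (not along the pixel's ray), 0 where there is no reading), "K" (3x3 intrinsics, pixels), "rvec" (rotation vector, rad) and "tvec" (3), from world to camera coordinates, as OpenCV has them. Camera axes: x right, y down, z forward; pixel columns grow to the right and rows downward; lengths in m; the calibration is good to about 2 mm. A picture is of the moment at which its call begins.
- workorder.hand_in(): hands the job in; it is judged then, once.
The state is a dict: "time": time; "joint_positions": joint angles; "joint_velocities": joint speeds; "joint_efforts": joint torques, N m; "tcp_pos": TCP position; "ee_rot": TCP orientation; "force": force on the tool from outside, world axes, zero at the start; "wrist_torque": the same for the moment, N m; "finger_gap": finger opening in m; "gripper_force": force on a finger pad.
Only numpy, scipy, OpenCV 4.12 (cv2) and the standard library are available. Lean on these libraries where they do the work, as an engineer would, in place of code of your own. Each camera call takes 0.05 s, during which the arm holds its last target. There are 200 camera calls.

## Task

Make up the two grinder change-over kits from the things on the counter: the blue tray gets the black burr carrier and the tamper, the yellow tray gets the brass burr carrier, the glass cup and the brush. In its tray each carrier goes fully down into the keyed nest with its red lug in the slot, the tamper or cup stands upright inside the round ring, and the brush lies flat in the long channel. Do not drop the glass cup, and leave the knock box, milk jug and jar where they are.

Things in the scene. Friction and masses are not known exactly. Their poses are not given: they have to be found in the camera images.
- black_carrier: Black grinder burr carrier. Disc 48 mm across, 14 thick, with one red lug 8 wide sticking out along its +x to 33 mm from centre. On it a hub bar to hold: 30 long (x), 14 wide (y), top 40 mm above the underside. Origin: centre of underside, z up. Upright, 0.18 kg. At the start the lug points within 1 rad of world +x.
- brass_carrier: Brass-coloured grinder burr carrier. Disc 48 mm across, 14 thick, with one red lug 8 wide sticking out along its +x to 33 mm from centre. On it a hub bar to hold: 30 long (x), 14 wide (y), top 40 mm above the underside. Origin: centre of underside, z up. Upright, 0.18 kg. At the start the lug points within 1 rad of world +x.
- tamper: Small coffee tamper standing upright: steel base 50 mm across, tapering to a stem 16 mm across; dark wooden round handle 30 mm across from 30 to 62 mm above the underside. Origin: centre of the underside, z up. 0.28 kg.
- glass_cup: Green glass cup without handle, standing upright and open on top: 54 mm across at the foot, 58 mm at the rim, 55 mm high, wall 3 mm. Origin: centre of the underside, z up. 0.13 kg.
- brush: Brush lying flat, 130 mm long along its x: wooden handle 16 wide (y), 24 high, x -65 to +13; steel ferrule 22 wide, 22 high, to x +27; red silicone head 30 wide, 18 high, to x +65. Origin: mid-length, on the underside, z up. Hold the handle near x -10. At the start +x (head) is within 0.35 rad of world +y. 0.06 kg.
- blue_tray: Fixed blue tray, 180 (x) x 200 mm (y), yaw within 0.2; origin: centre of underside. Floor at z 8, rim top z 12. White fittings, same in both trays: nest at x 35, y -50: C-wall, radii 26.5 and 35, top z 18, 16 mm slot on its +x side (lug along tray +x). Ring at x 35, y 50: inner radius 38, wall 4, top z 14. Channel at x -50, y 0: inside 46 (x) by 150 (y), wall 4, top z 14. Channel stays empty.
- yellow_tray: Fixed yellow tray, 180 (x) x 200 mm (y), yaw within 0.2; origin: centre of underside. Floor at z 8, rim top z 12. White fittings, same in both trays: nest at x 35, y -50: C-wall, radii 26.5 and 35, top z 18, 16 mm slot on its +x side (lug along tray +x). Ring at x 35, y 50: inner radius 38, wall 4, top z 14. Channel at x -50, y 0: inside 46 (x) by 150 (y), wall 4, top z 14. 
- knock_box: Bystander: open square stainless knock box with a black bar across, 130 x 130 x 70 mm, beyond the stock; origin: centre of the underside. Leave it alone.
- jug: Bystander: stainless milk jug, 86 mm across, 100 mm high, handle at +x of its frame out to 70 mm; origin: centre of the underside. Leave it alone.
- jar: Bystander: amber jar with wooden lid, 76 mm across, 110 mm high; origin: centre of the underside. Leave it alone.
There are look-alikes about, which are no part of the job. Leave any pink look-alike of the tamper alone.

How it is judged:
At the end, for the whole second after the job is handed in: Each thing rests released on its tray floor (3.5 mm), level (0.07 rad): carriers within 6 mm of their nest centres, lug in slot (0.3 rad); tamper and cup within 15 mm of their ring centres; brush within 13 mm across and 15 mm along its channel, in line (0.25 rad) (x of black_carrier in the frame of blue_tray between 0.029 and 0.041 m and y of black_carrier in the frame of blue_tray between -0.056 and -0.044 m and z of black_carrier in the frame of blue_tray between 0.0045 and 0.0115 m and angle between each of black_carrier, tamper, brass_carrier, glass_cup, brush's own z axis and vertical below 0.07 rad and angle between the x axis of black_carrier and the x axis of blue_tray, either way round below 0.3 rad and linear speed of each of black_carrier, tamper, brass_carrier, glass_cup, brush below 0.02 m/s and x of tamper in the frame of blue_tray between 0.02 and 0.05 m and y of tamper in the frame of blue_tray between 0.035 and 0.065 m and z of tamper in the frame of blue_tray between 0.0045 and 0.0115 m and x of brass_carrier in the frame of yellow_tray between 0.029 and 0.041 m and y of brass_carrier in the frame of yellow_tray between -0.056 and -0.044 m and z of brass_carrier in the frame of yellow_tray between 0.0045 and 0.0115 m and angle between the x axis of brass_carrier and the x axis of yellow_tray, either way round below 0.3 rad and x of glass_cup in the frame of yellow_tray between 0.02 and 0.05 m and y of glass_cup in the frame of yellow_tray between 0.035 and 0.065 m and z of glass_cup in the frame of yellow_tray between 0.0045 and 0.0115 m and x of brush in the frame of yellow_tray between -0.063 and -0.037 m and y of brush in the frame of yellow_tray between -0.015 and 0.015 m and z of brush in the frame of yellow_tray between 0.0045 and 0.0115 m and angle between the x axis of brush and the y axis of yellow_tray, either way round below 0.25 rad); the robot touches nothing.
It fails at once if the knock box is moved by more than 20 mm (distance of knock_box from where it was at the start of the episode above 0.02 m).
It fails at once if the milk jug is moved by more than 20 mm (distance of jug from where it was at the start of the episode above 0.02 m).
It fails at once if the jar is moved by more than 20 mm (distance of jar from where it was at the start of the episode above 0.02 m).
It fails at once if the glass cup is let fall or knocked flying (over 0.6 m/s while out of the fingers) (contact force between the fingers and glass_cup below 0.1 N and linear speed of glass_cup above 0.6 m/s).
It also fails if it takes over 136 s, if anything falls off the work surface, if the arm or the gripper's body presses on something with over 40 N, if the wrist force passes 120 N, or if a joint passes its speed limit or range.

## Working session

There is one attempt and no reset: what is moved stays moved. The work goes in short steps, Python scripts to look and compute and a tool call to move; the robot and the scene stay as the last step left them, time stands still between calls to the robot, and variables do not carry over. Pictures are saved under pics/ and viewed, at most 15 in all, crops included, and the job is handed in when it is done.

Besides the shell and the picture viewer there is one more tool, called after ">>>" by a JSON object that holds its "api" and its "payload". apply_moves: Moves the arm, as the interface text tells. Its arguments: {"type":"object","properties":{"series":{"type":"array","items":{"type":"object","properties":{"delta_pos":{"type":"array","items":{"type":"number"}},"turn":{"type":"array","items":{"type":"number"}}}}},"claw":{"type":"number"},"force":{"type":"number"}},"required":["series"]}

```bash
mkdir -p pics; cat > h.py <<'E'
import numpy as np, cv2
from station import env, optics, workorder
def shot(n,f=None):
    d=optics.get_image(n)
    if f: cv2.imwrite('pics/'+f,cv2.cvtColor(d['image'],cv2.COLOR_RGB2BGR))
    return d
def world(d):
    K=d['K'];R=cv2.Rodrigues(np.array(d['rvec'],float))[0];t=np.array(d['tvec'],float).ravel()
    v,u=np.mgrid[0:420,0:560];z=d['depth']
    P=np.stack([(u-K[0,2])/K[0,0]*z,(v-K[1,2])/K[1,1]*z,z],-1)
    return (P-t)@R
E
python3 - <<'E'
from h import *
d=shot('top','top1.png');s=shot('side','side1.png')
np.savez('top.npz',**d)
o=env.get_obs();print(o['tcp_pos'],o['ee_rot'],o['finger_gap'],env.grasp_offset,o['time'],d['K'],d['rvec'],d['tvec'])
E
```

```text
[ 0.28161054 -0.55728352  0.19873093] [[ 8.92560689e-01  4.50926860e-01 -6.18864818e-04]
 [ 4.50927242e-01 -8.92559170e-01  1.65828179e-03]
 [ 1.95390329e-04 -1.75918014e-03 -9.99998434e-01]] 0.08726750907010472 -0.0187 0.1 [[413.79440462   0.         278.70588465]
 [  0.         413.79440462 211.69985401]
 [  0.           0.           1.        ]] [ 2.20235347 -2.14868221  0.10011131] [-0.03462952  0.64288315  0.88383115]
```

View pics/top1.png

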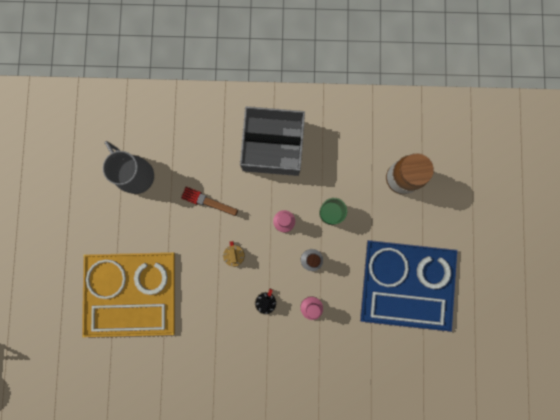

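View pics/side1.png

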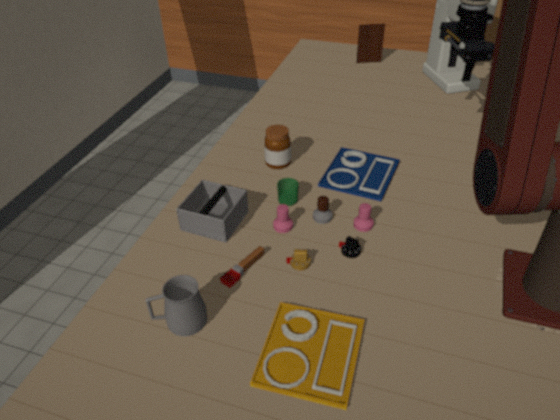

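Top view: the yellow tray is at about (129,295) and the blue tray at (409,285). Brush (210,202), brass carrier (234,255), black carrier (266,302), tamper (313,260), cup (333,211). The pink decoys are at (285,221) and (312,308). Next I'll fit the poses numerically.

```bash
python3 - <<'E'
from h import *
d=dict(np.load('top.npz'));W=world(d);I=d['image'];hsv=cv2.cvtColor(I,cv2.COLOR_RGB2HSV)
Z=W[...,2];print('table z',np.median(Z[330:400,200:350]))
H,S,V=hsv[...,0],hsv[...,1],hsv[...,2]
def box(m): return cv2.minAreaRect((W[m][:,:2]*1000).astype(np.float32))
roi=lambda u0,u1,v0,v1:(lambda m:(m.__setitem__((slice(v0,v1),slice(u0,u1)),True),m)[1])(np.zeros(Z.shape,bool))
Y=roi(70,190,240,350)&(Z>.006)&(Z<.03);B=roi(350,470,230,340)&(Z>.006)&(Z<.03)
for n,m in(('yel',Y),('blu',B)):
    m=cv2.morphologyEx(m.astype(np.uint8),cv2.MORPH_OPEN,np.ones((3,3)))>0
    print(n,box(m),np.median(Z[m]))
    w=m&(S<70)&(V>110)
    k,l,st,c=cv2.connectedComponentsWithStats(w.astype(np.uint8))
    for i in range(1,k):
        if st[i,4]>30:
            p=(W[l==i]*1000).astype(np.float32);print('  white',st[i],box(l==i),cv2.minEnclosingCircle(p[:,:2]),p[:,2].mean())
for n,r in dict(brush=(178,245,183,220),brass=(220,250,238,270),black=(252,280,286,318),tamper=(298,328,245,275),cup=(315,352,194,228)).items():
    m=roi(*r)&(Z>.006)
    zm=np.percentile(Z[m],97);t=m&(Z>zm-.006)
    print(n,'all',box(m),'ztop',zm,'top',box(t),W[t][:,:2].mean(0),t.sum())
    if n in('brass','black'):
        rd=roi(*r)&((H<6)|(H>174))&(S>150);print('  red',W[rd].mean(0),rd.sum())
    if n=='tamper': print('circ',cv2.minEnclosingCircle((W[m][:,:2]*1000).astype(np.float32)))
c=I[180:330,180:350];cv2.imwrite('pics/c1.png',cv2.cvtColor(cv2.resize(c,None,fx=4,fy=4,interpolation=2),cv2.COLOR_RGB2BGR))
E
```

```text
table z -0.00038529629158033933
yel ((454.34661865234375, 310.4438171386719), (180.8123321533203, 202.88059997558594), 2.7984817028045654) 0.008812965154031096Traceback (most recent call last):
  File "<stdin>", line 15, in <module>
cv2.error: OpenCV(4.12.0) /io/opencv/modules/imgproc/src/shapedescr.cpp:201: error: (-215:Assertion failed) count >= 0 && (depth == CV_32F || depth == CV_32S) in function 'minEnclosingCircle'
```

```bash
cat > m.py <<'E'
from h import *
d=dict(np.load('top.npz'));W=world(d);I=d['image'];hsv=cv2.cvtColor(I,cv2.COLOR_RGB2HSV)
Z=W[...,2]
H,S,V=hsv[...,0],hsv[...,1],hsv[...,2]
def xy(m): return np.ascontiguousarray(W[m][:,:2]*1000).astype(np.float32).reshape(-1,1,2)
def box(m): return [np.round(x,1) for x in cv2.minAreaRect(xy(m))]
def circ(m): return [np.round(x,1) for x in cv2.minEnclosingCircle(xy(m))]
def roi(u0,u1,v0,v1):
    m=np.zeros(Z.shape,bool);m[v0:v1,u0:u1]=1;return m
Y=roi(70,190,240,350)&(Z>.006)&(Z<.03);B=roi(350,470,230,340)&(Z>.006)&(Z<.03)
for n,m in(('yel',Y),('blu',B)):
    m=cv2.morphologyEx(m.astype(np.uint8),cv2.MORPH_OPEN,np.ones((3,3)))>0
    print(n,box(m),np.median(Z[m]))
    w=m&(S<90)&(V>100)
    k,l,st,c=cv2.connectedComponentsWithStats(w.astype(np.uint8),connectivity=8)
    for i in range(1,k):
        if st[i,4]>30: print('  white',st[i],box(l==i),circ(l==i),W[l==i][:,2].mean())
for n,r in dict(brush=(178,245,183,220),brass=(220,250,238,270),black=(252,280,286,318),tamper=(298,328,245,275),cup=(315,352,194,228)).items():
    m=roi(*r)&(Z>.006)
    zm=np.percentile(Z[m],97);t=m&(Z>zm-.006)
    print(n,'all',box(m),circ(m),'ztop',zm,'top',box(t),W[t][:,:2].mean(0),t.sum())
    if n in('brass','black'):
        rd=roi(*r)&((H<6)|(H>174))&(S>150);print('  red',W[rd].mean(0),rd.sum())
c=I[180:330,180:350];cv2.imwrite('pics/c1.png',cv2.cvtColor(cv2.resize(c,None,fx=4,fy=4,interpolation=2),cv2.COLOR_RGB2BGR))
E
python3 m.py
```

```text
yel [array([454.3, 310.4]), array([180.8, 202.9]), np.float64(2.8)] 0.008812965154031096
  white [ 86 260  40  39 318] [array([486.4, 361.6]), array([84.7, 86.9]), np.float64(60.4)] [array([486.5, 362.3]), np.float64(44.5)] 0.011906461875274476
  white [134 263  34  32 400] [array([489.6, 261.5]), array([68.7, 70.3]), np.float64(1.4)] [array([491., 263.]), np.float64(37.2)] 0.015936907928515397
  white [ 91 304  74  28 455] [array([403.7, 308.1]), array([ 56.7, 160.6]), np.float64(2.9)] [array([406. , 308.3]), np.float64(83.7)] 0.011935657577075277
  white [160 320   5  10  33] [array([389.7, 229.9]), array([ 6.8, 21.5]), np.float64(76.0)] [array([390.3, 232.3]), np.float64(10.8)] 0.011208487264825758
blu [array([ 489.4, -311.8]), array([202.8, 180.1]), np.float64(85.2)] 0.008789953017773439
  white [369 247  37  29 205] [array([ 546.5, -256.6]), array([47.6, 86.7]), np.float64(26.1)] [array([ 533.3, -263.3]), np.float64(43.5)] 0.01150673481844442
  white [416 256  35  33 475] [array([ 518.5, -365.9]), array([76.9, 70.3]), np.float64(86.9)] [array([ 519.9, -366.3]), np.float64(38.8)]
[... 1403 characters left out ...]
np.float64(88.7)] [array([491.,  -2.]), np.float64(71.8)] ztop 0.04165466312540211 top [array([493.9,  -7.7]), array([ 14.8, 134.9]), np.float64(74.6)] [0.4457456 0.0058641] 93
  red [ 0.46497124 -0.0031313   0.01283965] 21
tamper all [array([539.5, -68.4]), array([46.4, 98.6]), np.float64(1.4)] [array([547. , -68.1]), np.float64(51.5)] ztop 0.06334271057997272 top [array([543.5, -63. ]), array([91.4, 28. ]), np.float64(85.6)] [ 0.540874   -0.09241563] 153
cup all [array([605. , -96.9]), array([ 56.1, 170.9]), np.float64(47.5)] [array([612.2, -88.5]), np.float64(86.8)] ztop 0.057534809830098815 top [array([605. , -96.9]), array([ 56.1, 170.9]), np.float64(47.5)] [ 0.63953013 -0.1272075 ] 113
```

View pics/c1.png

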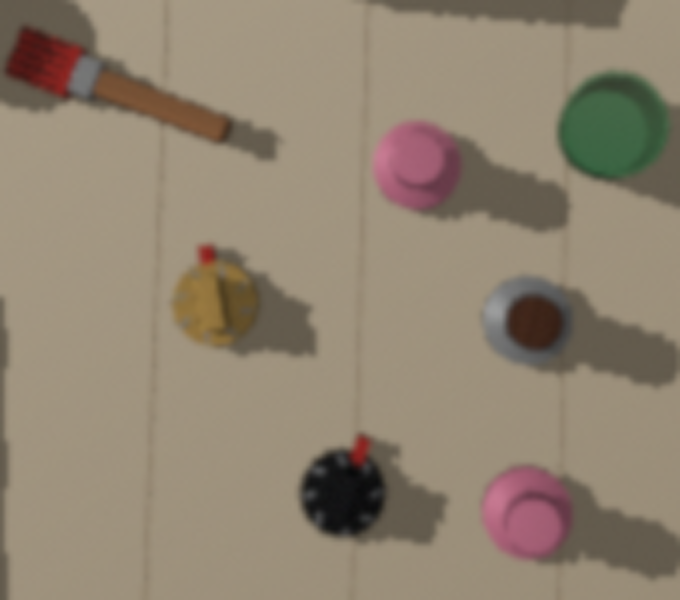

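The crop (4x from (180,180)) gives these pixel positions:
- **Brush:** head tip (15,50), tail end (222,130).
- **Brass carrier:** disc centre (216,304), lug (207,254).
- **Black carrier:** disc centre (343,492), lug (362,447).
- **Tamper:** handle top (534,322).
- **Cup:** rim centre (613,126).

I'll turn these into world positions with ray-plane intersection.

```bash
cat >> h.py <<'E'
def ray(d,u,v,z):
    K=d['K'];R=cv2.Rodrigues(np.array(d['rvec'],float))[0];t=np.array(d['tvec'],float).ravel()
    r=R.T@np.linalg.solve(K,[u,v,1.]);c=-R.T@t;return (c+r*(z-c[2])/r[2])[:2]
def frame(c,yaw):
    a=np.array([np.cos(yaw),np.sin(yaw)]);return lambda p:np.array(c)+p[0]*a+p[1]*np.array([-a[1],a[0]])
E
python3 - <<'E'
from h import *
d=dict(np.load('top.npz'));np.set_printoptions(precision=4,suppress=True)
def q(U,V,z): return ray(d,180+(U+.5)/4-.5,180+(V+.5)/4-.5,z)
for n,c,l in(('brass',(216,304),(207,254)),('black',(343,492),(362,447))):
    C=q(*c,.012);L=q(*l,.012);print(n,C,L,np.arctan2(*(L-C)[::-1]),np.linalg.norm(L-C))
a=q(15,50,.016);b=q(222,130,.02);print('brush',a,b,(a+b)/2,np.arctan2(*(a-b)[::-1]),np.linalg.norm(a-b))
print('tamper',q(534,322,.062),q(526,321,.003));print('cup',q(613,126,.055),q(558,126,.055),q(668,126,.055),q(613,70,.055),q(613,180,.055))
for n,c,y in(('yel',(.4543,.3104),.049),('blu',(.4894,-.3118),-.084)):
    f=frame(c,y);print(n,'nest',f((.035,-.05)),'ring',f((.035,.05)),'chan',f((-.05,0)))
E
```

```text
brass [0.5445 0.0791] [0.5721 0.0851] 0.21308347982149753 0.028249043171817874
black [0.4432 0.0057] [ 0.4679 -0.0042] -0.3781553719161974 0.02659345142050219
brush [0.6836 0.1964] [0.641  0.0783] [0.6623 0.1374] 1.2250779138415084 0.12559453303890852
tamper [ 0.54   -0.0937] [ 0.5391 -0.0942]
cup [ 0.6453 -0.1349] [ 0.6446 -0.1054] [ 0.646  -0.1644] [ 0.6756 -0.1345] [ 0.6163 -0.1352]
yel nest [0.4917 0.2622] ring [0.4868 0.3621] chan [0.4044 0.308 ]
blu nest [ 0.5201 -0.3646] ring [ 0.5285 -0.2649] chan [ 0.4396 -0.3076]
```

>>> {"api": "apply_moves", "payload": {"series": [{"delta_pos":[0.28,0.5,0],"turn":[0,0,-0.4]},{"delta_pos":[0.28,1,0],"turn":[0,0,-0.4]},{"delta_pos":[0.28,1,0],"turn":[0,0,-0.4]},{"delta_pos":[0.28,1,0],"turn":[0,0,-0.4]},{"delta_pos":[0.28,1,0],"turn":[0,0,-0.4]},{"delta_pos":[0.28,1,0],"turn":[0,0,-0.4]},{"delta_pos":[0.28,1,0],"turn":[0,0,-0.4]},{"delta_pos":[0.28,1,0],"turn":[0,0,-0.4]},{"delta_pos":[0.28,1,0],"turn":[0,0,-0.4]},{"delta_pos":[0.28,1,0],"turn":[0,0,-0.4]},{"delta_pos":[0.28,1,0],"turn":[0,0,-0.4]},{"delta_pos":[0.28,1,0],"turn":[0,0,-0.4]},{"delta_pos":[0.28,1,0],"turn":[0,0,-0.4]},{"delta_pos":[0.28,1,0],"turn":[0,0,-0.4]},{"delta_pos":[0.28,1,0],"turn":[0,0,-0.4]},{"delta_pos":[0.28,1,0],"turn":[0,0,-0.4]},{"delta_pos":[0.28,1,0],"turn":[0,0,-0.4]},{"delta_pos":[0.28,1,0],"turn":[0,0,-0.4]},{"delta_pos":[0.28,1,0],"turn":[0,0,-0.4]},{"delta_pos":[0.28,1,0],"turn":[0,0,-0.48]}], "claw": 1}}

```text
time: 1.77
tcp_pos: [0.4217, -0.069, 0.1995]
ee_rot: [[0.928, -0.371, -0.0], [-0.371, -0.928, 0.0], [-0.0, -0.0, -1.0]]
force: [0.3, -0.4, -0.1]
finger_gap: 0.0871
gripper_force: 0.0
```

>>> {"api": "apply_moves", "payload": {"series": [{"delta_pos":[0.22,1,0]},{"delta_pos":[0.22,1,0]},{"delta_pos":[0.22,1,0]},{"delta_pos":[0.22,0,0]},{"delta_pos":[0,0,0]},{"delta_pos":[0,0,0]}]}}

```text
schema error: expected keys delta_pos, turn
```

>>> {"api": "apply_moves", "payload": {"series": [{"delta_pos":[0.3,1,-0.4],"turn":[0,0,0]},{"delta_pos":[0.3,1,-0.4],"turn":[0,0,0]},{"delta_pos":[0.27,0.98,-0.4],"turn":[0,0,0]},{"delta_pos":[0,0,0],"turn":[0,0,0]},{"delta_pos":[0,0,0],"turn":[0,0,0]}]}}

```text
time: 2.18
tcp_pos: [0.4427, 0.0052, 0.1687]
ee_rot: [[0.93, -0.367, -0.002], [-0.367, -0.93, 0.0], [-0.002, 0.001, -1.0]]
force: [0.0, -0.5, -0.0]
finger_gap: 0.0869
gripper_force: 0.0
```

```bash
python3 - <<'E'
from h import *
d=shot('wrist','w1.png');np.savez('w1.npz',**d);o=env.get_obs();print(o['tcp_pos'],o['ee_rot'])
K=d['K'];p,_=cv2.projectPoints(np.array([[.4435,.0055,.04],[.4435,.0055,.014],[*o['tcp_pos']]]),d['rvec'],d['tvec'],K,None);print(p.squeeze())
E
```

```text
[0.4431665  0.00427727 0.16938706] [[ 9.29840533e-01 -3.67961059e-01 -1.11489390e-03]
 [-3.67961552e-01 -9.29840968e-01 -2.66923563e-04]
 [-9.38456545e-04  6.58434436e-04 -9.99999343e-01]]
[[278.44981247 192.80970621]
 [278.481868   187.38703356]
 [280.16182861 239.9807057 ]]
```

View pics/w1.png

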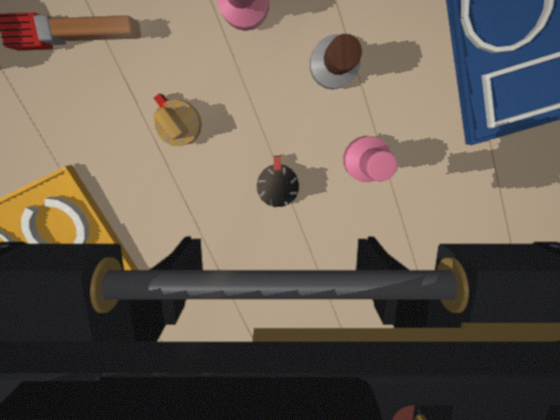

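The wrist picture shows the black carrier at (278,186), where it was predicted, with its lug straight up at (278,161), so the tool is aligned with it. I'll descend and grip.

>>> {"api": "apply_moves", "payload": {"series": [{"delta_pos":[0,0,-0.6],"turn":[0,0,0]},{"delta_pos":[0,0.04,-1],"turn":[0,0,0]},{"delta_pos":[0,0,-1],"turn":[0,0,0]},{"delta_pos":[0,0,-1],"turn":[0,0,0]},{"delta_pos":[0,0,-1],"turn":[0,0,0]},{"delta_pos":[0,0,-0.9],"turn":[0,0,0]},{"delta_pos":[0,0,-0.5],"turn":[0,0,0]},{"delta_pos":[0,0,0],"turn":[0,0,0]},{"delta_pos":[0,0,0],"turn":[0,0,0]}], "claw": 0.6}}

```text
time: 2.98
tcp_pos: [0.4433, 0.0042, 0.0198]
ee_rot: [[0.929, -0.371, -0.001], [-0.371, -0.929, -0.0], [-0.001, 0.0, -1.0]]
force: [1.0, -0.4, 1.8]
finger_gap: 0.0529
gripper_force: 0.0
```

>>> {"api": "apply_moves", "payload": {"series": [{"delta_pos":[0,0,0],"turn":[0,0,0]},{"delta_pos":[0,0,0],"turn":[0,0,0]},{"delta_pos":[0,0,0],"turn":[0,0,0]},{"delta_pos":[0,0,0],"turn":[0,0,0]},{"delta_pos":[0,0,0],"turn":[0,0,0]},{"delta_pos":[0,0,0],"turn":[0,0,0]},{"delta_pos":[0,0,0],"turn":[0,0,0]},{"delta_pos":[0,0,0],"turn":[0,0,0]}], "claw": 0, "force": 25}}

```text
time: 3.65
tcp_pos: [0.4436, 0.0052, 0.0198]
ee_rot: [[0.929, -0.369, 0.0], [-0.369, -0.929, -0.0], [0.0, -0.0, -1.0]]
force: [0.3, 0.4, -0.3]
finger_gap: 0.0069
gripper_force: 0.0
```

```bash
python3 - <<'E'
from h import *
d=shot('wrist');o=env.get_obs();print(o['tcp_pos'],o['finger_gap'],o['gripper_force'],o['force'])
s=shot('side')
a=d['image'][80:400,140:460];b=cv2.resize(s['image'][190:290,290:420],(416,320),interpolation=2)
cv2.imwrite('pics/c2.png',cv2.cvtColor(np.hstack([a,b]),cv2.COLOR_RGB2BGR))
E
```

```text
[0.44353581 0.00521557 0.01973385] 0.004710882172807813 0.0 [-1.03716287  0.24629235  0.2135535 ]
```

View pics/c2.png

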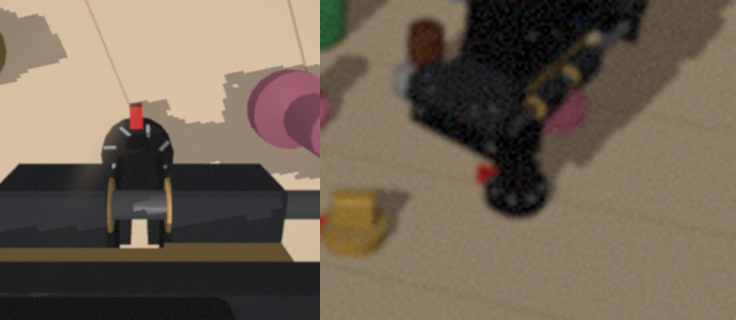

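>>> {"api": "apply_moves", "payload": {"series": [{"delta_pos":[0,0,0],"turn":[0,0,0]},{"delta_pos":[0,0,0],"turn":[0,0,0]},{"delta_pos":[0,0,0],"turn":[0,0,0]},{"delta_pos":[0,0,0],"turn":[0,0,0]}]}}

```text
time: 4.08
tcp_pos: [0.4436, 0.0052, 0.0197]
ee_rot: [[0.929, -0.369, -0.0], [-0.369, -0.929, 0.0], [-0.0, -0.0, -1.0]]
force: [0.3, 0.3, 0.3]
finger_gap: 0.0005
gripper_force: 0.0
```

```bash
python3 - <<'E'
from h import *
o=env.get_obs();print(o['tcp_pos'],o['finger_gap'],o['gripper_force'],o['force'])
d=shot('wrist');W=world(d)
cv2.imwrite('pics/c3.png',cv2.cvtColor(cv2.resize(np.clip(d['image'][170:330,220:340].astype(float)*2.2,0,255).astype(np.uint8),None,fx=3.6,fy=3.6,interpolation=2),cv2.COLOR_RGB2BGR))
E
```

```text
[0.44356764 0.00517368 0.0197223 ] 0.00047939481054741056 0.0 [0.29671027 0.28594452 0.25336968]
```

View pics/c3.png

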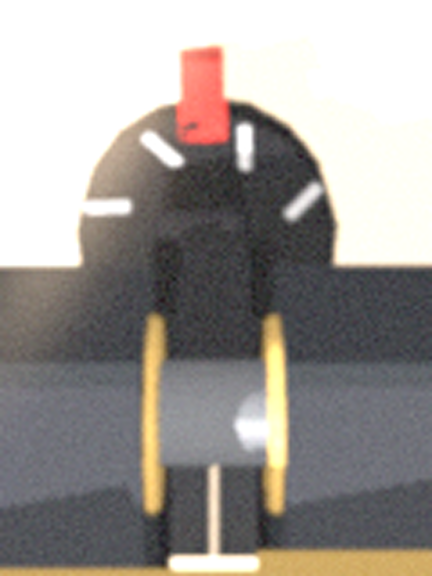

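```bash
python3 - <<'E'
from h import *
np.set_printoptions(precision=4,suppress=True)
d=shot('wrist');W=world(d);o=env.get_obs()
p,_=cv2.projectPoints(np.array([[.4435,.0055,.014],[.4435,.0055,.04],o['tcp_pos'],o['tcp_pos']+[0,0,.0187]]),d['rvec'],d['tvec'],d['K'],None);print(p.squeeze())
for v in range(180,330,8): print(v,W[v,277],W[v,272],W[v,283])
R=cv2.Rodrigues(np.array(d['rvec']))[0];print('cam',-R.T@np.ravel(d['tvec']),R[2])
E
```

```text
[[278.5873 237.6257]
 [278.5124 254.3032]
 [279.0681 240.6583]
 [279.0625 252.858 ]]
180 [ 0.477  -0.0067  0.0006] [ 0.4782 -0.0036  0.0009] [ 0.4752 -0.0103 -0.0008]
188 [ 0.4745 -0.0058  0.0135] [ 0.4761 -0.0031  0.0159] [ 0.4702 -0.0083 -0.0004]
196 [ 0.4699 -0.0039  0.0141] [ 0.4712 -0.0011  0.015 ] [ 0.4654 -0.0064  0.0009]
204 [ 0.4649 -0.002   0.0138] [0.4664 0.0008 0.0148] [ 0.464  -0.0057  0.0157]
212 [ 0.4602 -0.0001  0.0144] [0.461  0.0031 0.013 ] [ 0.4588 -0.0036  0.0143]
220 [0.4589 0.0004 0.0265] [0.4597 0.0033 0.0254] [ 0.4577 -0.003   0.0269]
228 [0.4587 0.0003 0.0402] [0.4591 0.0033 0.0381] [ 0.4569 -0.0026  0.0385]
236 [0.4544 0.0021 0.0406] [0.4554 0.0047 0.0404] [ 0.453  -0.001   0.0402]
244 [0.4542 0.0021 0.0516] [0.4546 0.0048 0.0502] [ 0.4533 -0.001   0.0523]
252 [0.4536 0.0022 0.0605] [0.4545 0.0046 0.0606] [ 0.4527 -0.0006  0.061 ]
260 [0.453  0.0024 0.0685] [0.4546 0.0043 0.07  ] [ 0.4532 -0.0007  0.0712]
268 [0.4537 0.0021 0.0782] [0.4547 0.0041 0.0785] [ 0.453  -0.0005  0.0788]
276 [ 0.4752 -0.0069  0.1288] [ 0.4758 -0.0057  0.129 ] [ 0.4742 -0.0083  0.1281]
284 [ 0.4739 -0.0064  0.1307] [ 0.4742 -0.0051  0.1304] [ 0.4728 -0.0077  0.1297]
292 [ 0.4721 -0.0057  0.1314] [ 0.4723 -0.0043  0.1309] [ 0.4709 -0.0069  0.1303]
300 [0.4471 0.0046 0.0926] [0.447  0.0069 0.0912] [0.4463 0.0023 0.0928]
308 [0.4432 0.0062 0.0919] [0.4439 0.0081 0.0918] [0.4426 0.0038 0.0924]
316 [0.4388 0.0079 0.0906] [0.4409 0.0094 0.0925] [0.4391 0.0051 0.0925]
324 [0.4361 0.009  0.0918] [0.4371 0.0109 0.0922] [0.4349 0.0068 0.0915]
cam [ 0.5131 -0.0226  0.2051] [-0.2499  0.1001 -0.9631]
```

```bash
python3 - <<'E'
from h import *
np.set_printoptions(precision=0,suppress=True,linewidth=200)
d=shot('wrist');W=world(d)
c=np.array([.4435,.0054]);a=np.array([.929,-.369]);b=np.array([-a[1],a[0]])
print('u',np.arange(240,318,4))
for v in range(220,330,8):
    P=W[v,240:318:4]*1000;q=P[:,:2]-c*1000
    print(v,'fwd',q@a);print('   lat',q@b);print('   z ',P[:,2])
E
```

```text
u [240 244 248 252 256 260 264 268 272 276 280 284 288 292 296 300 304 308 312 316]
220 fwd [ 7. 12. 12. 12. 12. 12. 12. 16. 16. 16. 16. 16. 12. 12. 12. 12. 12. 12.  8.  7.]
   lat [ 27.  22.  20.  17.  15.  12.   9.   6.   4.   2.  -1.  -3.  -6.  -9. -11. -14. -16. -19. -23. -26.]
   z  [-0. 14. 14. 14. 15. 14. 14. 25. 26. 27. 27. 26. 14. 15. 14. 15. 15. 15.  0. -1.]
228 fwd [ 2.  7.  7.  7. 75.  6. 15. 16. 16. 16. 16. 16.  7.  7.  7.  7.  6.  7.  2.  2.]
   lat [ 27.  22.  20.  17.  -0.  12.   8.   6.   4.   1.  -1.  -3.  -6.  -9. -11. -14. -16. -19. -23. -26.]
   z  [ -0.  15.  16.  16. 205.  13.  37.  39.  39.  39.  39.  40.  14.  15.  14.  15.  13.  14.   1.   0.]
236 fwd [-4.  1.  2.  1.  1.  1. 12. 13. 11. 11. 11. 11. 12. 13.  1.  1.  1.  1.  2. -4.]
   lat [ 27.  23.  20.  17.  15.  12.   8.   6.   4.   1.  -1.  -3.  -5.  -7. -11. -14. -16. -19. -22. -26.]
   z  [ 0. 14. 15. 14. 14. 14. 43. 44. 40. 41. 41. 40. 43. 44. 14. 14. 15. 14. 15.  0.]
244 fwd [39. 40. 39. 39. 39. 39. 12. 13. 11. 11. 11. 11. 11. 12. 39. 39. 39. 39. 39. 39.]
   lat [ 11.  10.   9.   8.   7.   5.   8.   
[... 2441 characters left out ...]
 135. 137. 134. 128.  92.  92.  92.  93.  92.  92. 104. 133. 137. 136. 137. 137. 136.]
316 fwd [27. 27. 27. 27. 27. 24.  9. -4. -5. -4. -4. -5. -5.  4. 20. 27. 26. 27. 28. 27.]
   lat [ 10.   9.   8.   7.   6.   5.   5.   4.   3.   1.  -1.  -2.  -4.  -5.  -5.  -6.  -7.  -7.  -8. -10.]
   z  [137. 136. 137. 137. 136. 132. 112.  92.  92.  92.  92.  91.  92. 104. 127. 136. 136. 137. 138. 136.]
324 fwd [24. 25. 25. 24. 25. 21.  7. -8. -8. -8. -8. -8. -9. 25. 25. 25. 25. 25. 25. 25.]
   lat [ 10.   9.   8.   7.   6.   5.   5.   4.   3.   1.  -1.  -2.  -4.  -4.  -5.  -6.  -7.  -8.  -9. -10.]
   z  [136. 137. 137. 136. 137. 132. 113.  92.  92.  92.  92.  92.  91. 137. 138. 137. 137. 137. 138. 138.]
```

The shut fingers' tips show in depth at z≈42 mm while the TCP reads 20 mm, and the body edge agrees with that. So the reported TCP z is about 22 mm too low, and the fingers closed above the bar. I'll open, go lower while watching the force, and close again.

>>> {"api": "apply_moves", "payload": {"series": [{"delta_pos":[0,0,0],"turn":[0,0,0]},{"delta_pos":[0,0,0],"turn":[0,0,0]},{"delta_pos":[0,0,0],"turn":[0,0,0]},{"delta_pos":[0,0,0],"turn":[0,0,0]},{"delta_pos":[0,0,0],"turn":[0,0,0]},{"delta_pos":[0,0,0],"turn":[0,0,0]},{"delta_pos":[0,0,-0.2],"turn":[0,0,0]},{"delta_pos":[0,0,-0.2],"turn":[0,0,0]},{"delta_pos":[0,0,-0.2],"turn":[0,0,0]},{"delta_pos":[0,0,-0.2],"turn":[0,0,0]},{"delta_pos":[0,0,0],"turn":[0,0,0]}], "claw": 0.5}}

```text
time: 5.15
tcp_pos: [0.4423, 0.0053, -0.0018]
ee_rot: [[0.929, -0.369, -0.003], [-0.369, -0.929, 0.0], [-0.003, 0.001, -1.0]]
force: [-1.2, 0.9, -0.5]
finger_gap: 0.0434
gripper_force: 0.0
```

>>> {"api": "apply_moves", "payload": {"series": [{"delta_pos":[0,0,0],"turn":[0,0,0]},{"delta_pos":[0,0,0],"turn":[0,0,0]},{"delta_pos":[0,0,0],"turn":[0,0,0]},{"delta_pos":[0,0,0],"turn":[0,0,0]},{"delta_pos":[0,0,0],"turn":[0,0,0]},{"delta_pos":[0,0,0],"turn":[0,0,0]},{"delta_pos":[0,0,0],"turn":[0,0,0]},{"delta_pos":[0,0,0],"turn":[0,0,0]}], "claw": 0}}

```text
time: 5.82
tcp_pos: [0.4439, 0.0052, -0.0]
ee_rot: [[0.929, -0.369, 0.001], [-0.369, -0.929, 0.0], [0.001, -0.0, -1.0]]
force: [0.7, 0.5, 0.5]
finger_gap: 0.0136
gripper_force: 25.0
```

>>> {"api": "apply_moves", "payload": {"series": [{"delta_pos":[0,0,0.4],"turn":[0,0,0]},{"delta_pos":[0,0,0.8],"turn":[0,0,0]},{"delta_pos":[0,0,1],"turn":[0,0,0]},{"delta_pos":[0,0,1],"turn":[0,0,0]},{"delta_pos":[0.1,-0.5,0.4],"turn":[0,0,0.2]},{"delta_pos":[0.2,-1,0],"turn":[0,0,0.2]},{"delta_pos":[0.2,-1,0],"turn":[0,0,0.2]},{"delta_pos":[0.2,-1,0],"turn":[0,0,0.2]},{"delta_pos":[0.2,-1,0],"turn":[0,0,0.2]},{"delta_pos":[0.2,-1,0],"turn":[0,0,0.2]},{"delta_pos":[0.2,-1,0],"turn":[0,0,0.2]},{"delta_pos":[0.2,-1,0],"turn":[0,0,0.2]},{"delta_pos":[0.2,-1,0],"turn":[0,0,0.2]},{"delta_pos":[0.2,-1,0],"turn":[0,0,0.2]},{"delta_pos":[0.2,-1,0],"turn":[0,0,0.2]},{"delta_pos":[0.2,-1,0],"turn":[0,0,0.2]},{"delta_pos":[0.2,-1,0],"turn":[0,0,0.2]},{"delta_pos":[0.3,-1,0],"turn":[0,0,0.2]},{"delta_pos":[0.26,-1,0],"turn":[0,0,0]},{"delta_pos":[0,-0.3,0],"turn":[0,0,0]}]}}

```text
time: 7.48
tcp_pos: [0.5204, -0.3684, 0.0903]
ee_rot: [[0.996, -0.087, 0.001], [-0.087, -0.996, -0.002], [0.001, 0.002, -1.0]]
force: [-0.8, -0.1, -1.1]
finger_gap: 0.0138
gripper_force: 25.0
```

>>> {"api": "apply_moves", "payload": {"series": [{"delta_pos":[0,0,0],"turn":[0,0,0]},{"delta_pos":[0,0,0],"turn":[0,0,0]}]}}

```text
time: 7.65
tcp_pos: [0.5194, -0.3642, 0.0894]
ee_rot: [[0.996, -0.086, -0.001], [-0.086, -0.996, 0.001], [-0.001, -0.001, -1.0]]
force: [0.4, 0.1, -1.2]
finger_gap: 0.014
gripper_force: 25.0
```

```bash
python3 - <<'E'
from h import *
o=env.get_obs();print(o['tcp_pos'],o['ee_rot'][:,0],o['finger_gap'])
d=shot('wrist');np.savez('w2.npz',**d)
cv2.imwrite('pics/w2.png',cv2.cvtColor(cv2.resize(np.clip(d['image'][60:260,180:440].astype(float)*1.7,0,255).astype(np.uint8),None,fx=3,fy=3,interpolation=2),cv2.COLOR_RGB2BGR))
E
```

```text
[ 0.51938224 -0.36421714  0.08939519] [ 0.99630863 -0.08583398 -0.0012782 ] 0.014010362704244494
```

View pics/w2.png

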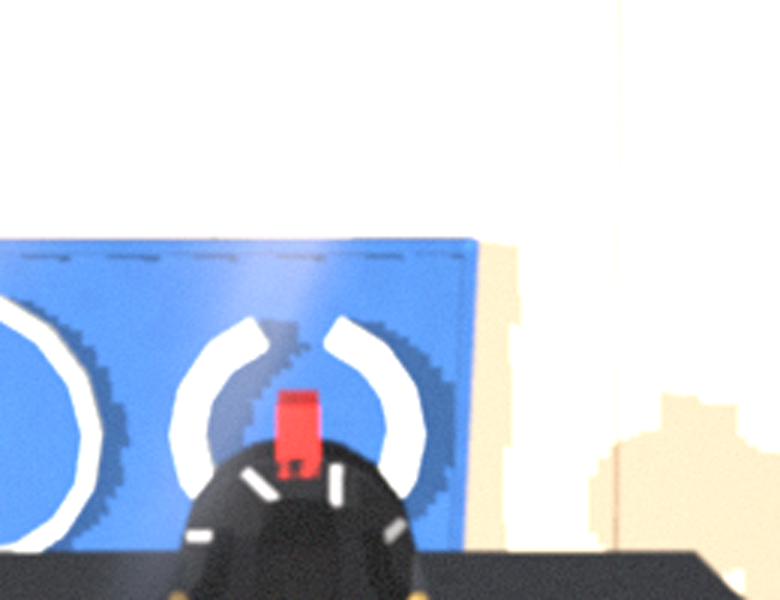

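```bash
python3 - <<'E'
from h import *
np.set_printoptions(precision=4,suppress=True)
d=dict(np.load('w2.npz'));W=world(d)
C=lambda U,V:(180+(U+.5)/3-.5,60+(V+.5)/3-.5)
u,v=C(298,391);print('lug tip z',W[int(v)+3,int(u)]);zl=W[int(v)+3,int(u),2]
t=np.array([.996,-.086]);L=ray(d,u,v,zl);print('carrier c',L-.033*t)
# nest: fit circle to outer edge points
pts=np.array([ray(d,*C(*p),.018) for p in((169,437),(427,437),(177,385),(252,316),(340,316),(418,385))])
A=np.c_[2*pts,np.ones(6)];s=np.linalg.lstsq(A,(pts**2).sum(1),rcond=None)[0];print('nest',s[:2],np.sqrt(s[2]+s[:2]@s[:2]))
corner=ray(d,*C(476,240),.012);print('corner',corner,'pred',frame((.4894,-.3118),-.084)((.09,-.1)))
E
```

```text
lug tip z [ 0.5527 -0.3674  0.0998]
carrier c [ 0.5216 -0.3648]
nest [ 0.5225 -0.3646] 0.036755035947590727
corner [ 0.5727 -0.418 ] pred [ 0.5707 -0.419 ]
```

The carrier is aligned to within 1 mm of the nest, so I'll insert it.

>>> {"api": "apply_moves", "payload": {"series": [{"delta_pos":[0.04,0,-0.5],"turn":[0,0,0]},{"delta_pos":[0,0,-0.8],"turn":[0,0,0]},{"delta_pos":[0,0,-0.7],"turn":[0,0,0]},{"delta_pos":[0,0,-0.3],"turn":[0,0,0]},{"delta_pos":[0,0,-0.2],"turn":[0,0,0]},{"delta_pos":[0,0,-0.2],"turn":[0,0,0]},{"delta_pos":[0,0,-0.2],"turn":[0,0,0]},{"delta_pos":[0,0,-0.15],"turn":[0,0,0]},{"delta_pos":[0,0,-0.12],"turn":[0,0,0]},{"delta_pos":[0,0,-0.08],"turn":[0,0,0]},{"delta_pos":[0,0,0],"turn":[0,0,0]},{"delta_pos":[0,0,0],"turn":[0,0,0]}]}}

```text
time: 8.7
tcp_pos: [0.5211, -0.365, 0.0087]
ee_rot: [[0.996, -0.085, 0.0], [-0.085, -0.996, -0.0], [0.0, 0.0, -1.0]]
force: [0.0, -0.4, -1.9]
finger_gap: 0.014
gripper_force: 25.0
```

>>> {"api": "apply_moves", "payload": {"series": [{"delta_pos":[0,0,-0.02],"turn":[0,0,0]},{"delta_pos":[0,0,0],"turn":[0,0,0]},{"delta_pos":[0,0,0],"turn":[0,0,0]},{"delta_pos":[0,0,0],"turn":[0,0,0]},{"delta_pos":[0,0,0],"turn":[0,0,0]}], "claw": 0.45}}

```text
time: 9.12
tcp_pos: [0.5212, -0.365, 0.0083]
ee_rot: [[0.996, -0.085, 0.0], [-0.085, -0.996, -0.0], [0.0, 0.0, -1.0]]
force: [-0.5, 0.0, -0.7]
finger_gap: 0.0367
gripper_force: 0.0
```

>>> {"api": "apply_moves", "payload": {"series": [{"delta_pos":[0,0,0.6],"turn":[0,0,0]},{"delta_pos":[0,0,1],"turn":[0,0,0]},{"delta_pos":[0,0,1],"turn":[0,0,0]},{"delta_pos":[0,0,1],"turn":[0,0,0]},{"delta_pos":[0,0.5,0.4],"turn":[0,0,0]},{"delta_pos":[0,1,0],"turn":[0,0,0]},{"delta_pos":[0.1,1,0],"turn":[0,0,0]},{"delta_pos":[0.1,1,0],"turn":[0,0,0]},{"delta_pos":[0.1,1,0],"turn":[0,0,0]},{"delta_pos":[0.1,1,0],"turn":[0,0,0]},{"delta_pos":[0.1,1,0],"turn":[0,0,0]},{"delta_pos":[0.1,1,0],"turn":[0,0,0]},{"delta_pos":[0.1,1,0],"turn":[0,0,0]},{"delta_pos":[0.1,1,0],"turn":[0,0,0]},{"delta_pos":[0,1,0],"turn":[0,0,0]},{"delta_pos":[0,0.35,0],"turn":[0,0,0]},{"delta_pos":[0,0,0],"turn":[0,0,0]},{"delta_pos":[0,0,0],"turn":[0,0,0]}], "claw": 0.7}}

```text
time: 10.62
tcp_pos: [0.5412, -0.0939, 0.1082]
ee_rot: [[0.996, -0.084, 0.0], [-0.084, -0.996, -0.001], [0.0, 0.001, -1.0]]
force: [-0.4, -0.3, 0.2]
finger_gap: 0.0612
gripper_force: 0.0
```

```bash
python3 - <<'E'
from h import *
np.set_printoptions(precision=4,suppress=True)
d=shot('top');np.savez('top2.npz',**d);d2=shot('wrist');s=shot('side')
def up(i,f): return cv2.resize(np.clip(i.astype(float)*1.4,0,255).astype(np.uint8),f,interpolation=2)
a=up(d['image'][230:340,350:470],(400,367));b=up(d2['image'][100:270,190:375],(400,367))
cv2.imwrite('pics/c4.png',cv2.cvtColor(np.hstack([a,b]),cv2.COLOR_RGB2BGR))
o=env.get_obs();print(o['tcp_pos'],o['finger_gap'])
p,_=cv2.projectPoints(np.array([[.5395,-.094,.062],[.5395,-.094,.0]]),d2['rvec'],d2['tvec'],d2['K'],None);print(p.squeeze(), (p.squeeze()-[190,100])*400/185)
E
```

```text
[ 0.5412 -0.0949  0.1081] 0.0611012232694079
[[278.1453 220.44  ]
 [278.2821 200.3674]] [[190.5844 260.4108]
 [190.8803 217.0106]]
```

View pics/c4.png

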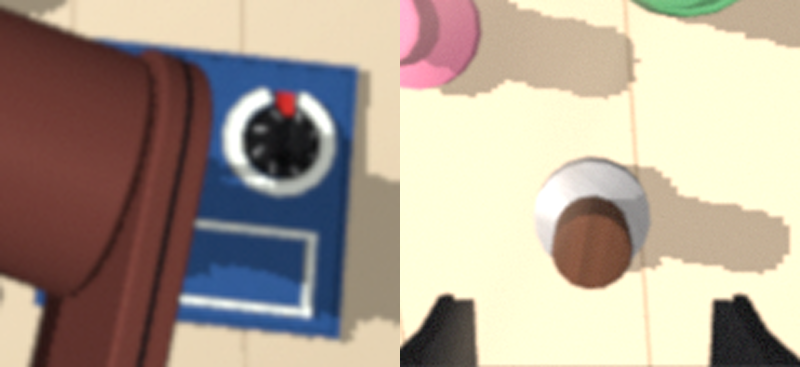

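The black carrier is seated in its nest with the lug in the slot, and the tamper lies where predicted. I'll grip the tamper now.

>>> {"api": "apply_moves", "payload": {"series": [{"delta_pos":[-0.05,0,-0.5],"turn":[0,0,0]},{"delta_pos":[0,0,-1],"turn":[0,0,0]},{"delta_pos":[0,0,-1],"turn":[0,0,0]},{"delta_pos":[0,0,-1],"turn":[0,0,0]},{"delta_pos":[0,0,-0.45],"turn":[0,0,0]},{"delta_pos":[0,0,-0.2],"turn":[0,0,0]},{"delta_pos":[0,0,0],"turn":[0,0,0]}]}}

```text
time: 11.35
tcp_pos: [0.5386, -0.0937, 0.0027]
ee_rot: [[0.996, -0.086, -0.003], [-0.086, -0.996, 0.001], [-0.003, -0.001, -1.0]]
force: [0.5, 0.4, 0.0]
finger_gap: 0.0611
gripper_force: 0.0
```

>>> {"api": "apply_moves", "payload": {"series": [{"delta_pos":[0,0,0],"turn":[0,0,0]},{"delta_pos":[0,0,0],"turn":[0,0,0]},{"delta_pos":[0,0,0],"turn":[0,0,0]},{"delta_pos":[0,0,0],"turn":[0,0,0]},{"delta_pos":[0,0,0],"turn":[0,0,0]},{"delta_pos":[0,0,0],"turn":[0,0,0]},{"delta_pos":[0,0,0],"turn":[0,0,0]},{"delta_pos":[0,0,0],"turn":[0,0,0]}], "claw": 0}}

```text
time: 12.02
tcp_pos: [0.5403, -0.0938, 0.0048]
ee_rot: [[0.996, -0.085, 0.001], [-0.085, -0.996, -0.0], [0.001, 0.0, -1.0]]
force: [-0.8, -1.3, 3.5]
finger_gap: 0.0294
gripper_force: 25.0
```

>>> {"api": "apply_moves", "payload": {"series": [{"delta_pos":[0,0,0.4],"turn":[0,0,0]},{"delta_pos":[0,0,0.8],"turn":[0,0,0]},{"delta_pos":[0,0,0.8],"turn":[0,0,0]},{"delta_pos":[0,-0.4,0],"turn":[0,0,0]},{"delta_pos":[-0.1,-0.8,0],"turn":[0,0,0]},{"delta_pos":[-0.1,-1,0],"turn":[0,0,0]},{"delta_pos":[-0.1,-1,0],"turn":[0,0,0]},{"delta_pos":[-0.1,-1,0],"turn":[0,0,0]},{"delta_pos":[0,-1,0],"turn":[0,0,0]},{"delta_pos":[0,-1,0],"turn":[0,0,0]},{"delta_pos":[0,-0.6,0],"turn":[0,0,0]},{"delta_pos":[0,0,-0.4],"turn":[0,0,0]},{"delta_pos":[0,0,-0.6],"turn":[0,0,0]},{"delta_pos":[0,0,-0.4],"turn":[0,0,0]},{"delta_pos":[0,0,-0.1],"turn":[0,0,0]},{"delta_pos":[0,0,-0.1],"turn":[0,0,0]},{"delta_pos":[0,0,0],"turn":[0,0,0]},{"delta_pos":[0,0,0],"turn":[0,0,0]}]}}

```text
time: 13.52
tcp_pos: [0.5303, -0.2632, 0.0145]
ee_rot: [[0.996, -0.084, 0.001], [-0.084, -0.996, -0.0], [0.001, 0.0, -1.0]]
force: [0.2, 0.3, -3.1]
finger_gap: 0.0291
gripper_force: 25.0
```

>>> {"api": "apply_moves", "payload": {"series": [{"delta_pos":[0,0,-0.05],"turn":[0,0,0]},{"delta_pos":[0,0,-0.03],"turn":[0,0,0]},{"delta_pos":[0,0,0],"turn":[0,0,0]}]}}

```text
time: 13.77
tcp_pos: [0.5305, -0.2637, 0.0129]
ee_rot: [[0.996, -0.085, 0.001], [-0.085, -0.996, -0.001], [0.001, 0.0, -1.0]]
force: [0.6, 0.4, 0.2]
finger_gap: 0.029
gripper_force: 25.0
```

>>> {"api": "apply_moves", "payload": {"series": [{"delta_pos":[0,0,0],"turn":[0,0,0]},{"delta_pos":[0,0,0],"turn":[0,0,0]},{"delta_pos":[0,0,0],"turn":[0,0,0]},{"delta_pos":[0,0,0],"turn":[0,0,0]},{"delta_pos":[0,0,0],"turn":[0,0,0]}], "claw": 0.7}}

```text
time: 14.18
tcp_pos: [0.53, -0.2638, 0.0124]
ee_rot: [[0.996, -0.085, 0.0], [-0.085, -0.996, -0.0], [0.0, 0.0, -1.0]]
force: [-0.9, -0.5, 0.7]
finger_gap: 0.0546
gripper_force: 0.0
```

>>> {"api": "apply_moves", "payload": {"series": [{"delta_pos":[0,0,0.6],"turn":[0,0,0]},{"delta_pos":[0,0,1],"turn":[0,0,0]},{"delta_pos":[0,0,1],"turn":[0,0,0]},{"delta_pos":[0,0,1],"turn":[0,0,0]},{"delta_pos":[0.2,0.3,0.4],"turn":[0,0,0]},{"delta_pos":[0.8,0.8,0],"turn":[0,0,0]},{"delta_pos":[0.9,1,0],"turn":[0,0,0]},{"delta_pos":[0.9,1,0],"turn":[0,0,0]},{"delta_pos":[0.9,1,0],"turn":[0,0,0]},{"delta_pos":[0.6,0.7,0],"turn":[0,0,0]},{"delta_pos":[0.3,0.3,0],"turn":[0,0,0]},{"delta_pos":[0,0,0],"turn":[0,0,0]},{"delta_pos":[0,0,0],"turn":[0,0,0]}], "claw": 1}}

```text
time: 15.27
tcp_pos: [0.6443, -0.136, 0.1114]
ee_rot: [[0.996, -0.084, -0.001], [-0.084, -0.996, -0.0], [-0.001, 0.0, -1.0]]
force: [-0.1, -0.3, 0.5]
finger_gap: 0.087
gripper_force: 0.0
```

```bash
python3 - <<'E'
from h import *
np.set_printoptions(precision=4,suppress=True)
d=shot('top');d2=shot('wrist')
def up(i,f): return cv2.resize(np.clip(i.astype(float)*1.4,0,255).astype(np.uint8),f,interpolation=2)
a=up(d['image'][230:340,350:470],(400,367));b=up(d2['image'][120:290,190:375],(400,367))
cv2.imwrite('pics/c5.png',cv2.cvtColor(np.hstack([a,b]),cv2.COLOR_RGB2BGR))
o=env.get_obs();print(o['tcp_pos'],o['finger_gap'])
p,_=cv2.projectPoints(np.array([[.6453,-.1349,.055],[.6453,-.1349,.0]]),d2['rvec'],d2['tvec'],d2['K'],None);print(p.squeeze(), (p.squeeze()-[190,120])*400/185)
E
```

```text
[ 0.6439 -0.1372  0.1118] 0.08704074478813441
[[276.2099 212.7794]
 [276.6871 196.3419]] [[186.3997 200.6042]
 [187.4315 165.0635]]
```

View pics/c5.png

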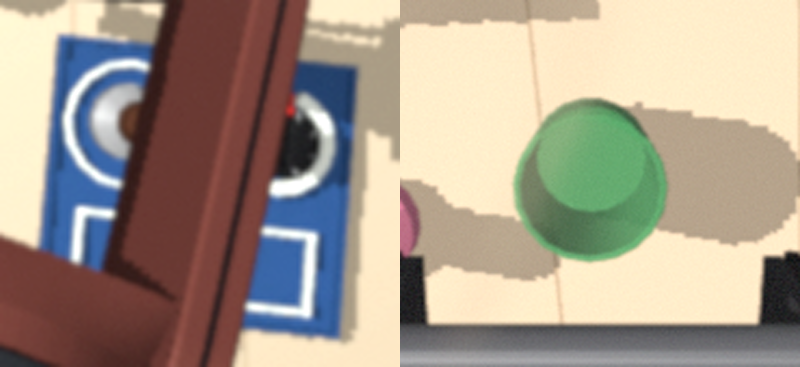

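The tamper stands in the ring. In the wrist view the cup rim's centre is near crop (191,187), about 3 mm further in x than estimated. I'll adjust for that and grip the cup gently.

>>> {"api": "apply_moves", "payload": {"series": [{"delta_pos":[0.14,0,-0.5],"turn":[0,0,0]},{"delta_pos":[0,0,-1],"turn":[0,0,0]},{"delta_pos":[0,0,-1],"turn":[0,0,0]},{"delta_pos":[0,0,-1],"turn":[0,0,0]},{"delta_pos":[0,0,-0.6],"turn":[0,0,0]},{"delta_pos":[0,0,-0.38],"turn":[0,0,0]},{"delta_pos":[0,0,0],"turn":[0,0,0]}], "force": 12}}

```text
time: 15.95
tcp_pos: [0.646, -0.1361, -0.0028]
ee_rot: [[0.996, -0.086, -0.004], [-0.086, -0.996, 0.001], [-0.005, -0.001, -1.0]]
force: [-0.3, -0.1, -0.1]
finger_gap: 0.0871
gripper_force: 0.0
```

>>> {"api": "apply_moves", "payload": {"series": [{"delta_pos":[0,0,0],"turn":[0,0,0]},{"delta_pos":[0,0,0],"turn":[0,0,0]},{"delta_pos":[0,0,0],"turn":[0,0,0]},{"delta_pos":[0,0,0],"turn":[0,0,0]},{"delta_pos":[0,0,0],"turn":[0,0,0]},{"delta_pos":[0,0,0],"turn":[0,0,0]},{"delta_pos":[0,0,0],"turn":[0,0,0]},{"delta_pos":[0,0,0],"turn":[0,0,0]}], "claw": 0.45}}

```text
time: 16.62
tcp_pos: [0.6489, -0.1362, 0.0012]
ee_rot: [[0.996, -0.085, 0.001], [-0.085, -0.996, -0.0], [0.001, 0.0, -1.0]]
force: [-0.9, 0.3, 5.6]
finger_gap: 0.0569
gripper_force: 11.9
```

>>> {"api": "apply_moves", "payload": {"series": [{"delta_pos":[0,0,0.2],"turn":[0,0,0]},{"delta_pos":[0,0,0.4],"turn":[0,0,0]},{"delta_pos":[0,0,0.6],"turn":[0,0,0]},{"delta_pos":[0,0,0.8],"turn":[0,0,0]},{"delta_pos":[0,0,0.8],"turn":[0,0,0]},{"delta_pos":[0,0,0.8],"turn":[0,0,0]},{"delta_pos":[0,0,0.3],"turn":[0,0,0]},{"delta_pos":[0,0,0],"turn":[0,0,0]}], "force": 15}}

```text
time: 17.28
tcp_pos: [0.6506, -0.1368, 0.1019]
ee_rot: [[0.996, -0.085, 0.006], [-0.085, -0.996, -0.002], [0.006, 0.002, -1.0]]
force: [-0.0, -0.1, -1.1]
finger_gap: 0.0566
gripper_force: 15.0
```

>>> {"api": "apply_moves", "payload": {"series": [{"delta_pos":[-0.1,0.3,0],"turn":[0,0,0.08]},{"delta_pos":[-0.2,0.6,0],"turn":[0,0,0.08]},{"delta_pos":[-0.3,0.9,0],"turn":[0,0,0.08]},{"delta_pos":[-0.33,1,0],"turn":[0,0,0.08]},{"delta_pos":[-0.33,1,0],"turn":[0,0,0.08]},{"delta_pos":[-0.33,1,0],"turn":[0,0,0.08]},{"delta_pos":[-0.33,1,0],"turn":[0,0,0.08]},{"delta_pos":[-0.33,1,0],"turn":[0,0,0.08]},{"delta_pos":[-0.33,1,0],"turn":[0,0,0.08]},{"delta_pos":[-0.33,1,0],"turn":[0,0,0.08]},{"delta_pos":[-0.33,1,0],"turn":[0,0,0.08]},{"delta_pos":[-0.33,1,0],"turn":[0,0,0.08]},{"delta_pos":[-0.33,1,0],"turn":[0,0,0.08]},{"delta_pos":[-0.33,1,0],"turn":[0,0,0.08]},{"delta_pos":[-0.33,1,0],"turn":[0,0,0.08]},{"delta_pos":[-0.33,1,0],"turn":[0,0,0.08]},{"delta_pos":[-0.33,1,0],"turn":[0,0,0]},{"delta_pos":[-0.33,1,0],"turn":[0,0,0]},{"delta_pos":[-0.33,1,0],"turn":[0,0,0]},{"delta_pos":[-0.33,1,0],"turn":[0,0,0]}]}}

```text
time: 18.95
tcp_pos: [0.4898, 0.3352, 0.0957]
ee_rot: [[0.999, 0.05, -0.004], [0.05, -0.999, -0.001], [-0.004, 0.001, -1.0]]
force: [0.9, -0.6, -1.3]
finger_gap: 0.0566
gripper_force: 15.0
```

>>> {"api": "apply_moves", "payload": {"series": [{"delta_pos":[-0.2,0.7,0],"turn":[0,0,0]},{"delta_pos":[0,0.4,0],"turn":[0,0,0]},{"delta_pos":[0,0.1,0],"turn":[0,0,0]},{"delta_pos":[0,0,0],"turn":[0,0,0]},{"delta_pos":[0,0,0],"turn":[0,0,0]}]}}

```text
time: 19.37
tcp_pos: [0.4878, 0.3631, 0.097]
ee_rot: [[0.999, 0.049, -0.001], [0.049, -0.999, -0.001], [-0.001, 0.001, -1.0]]
force: [0.1, -1.3, -1.4]
finger_gap: 0.0571
gripper_force: 15.0
```

```bash
python3 - <<'E'
from h import *
np.set_printoptions(precision=4,suppress=True)
d=shot('wrist');np.savez('w3.npz',**d)
o=env.get_obs();print(o['tcp_pos'],o['ee_rot'][:,0],o['finger_gap'])
im=d['image'][60:270,140:420]
cv2.imwrite('pics/c6.png',cv2.cvtColor(cv2.resize(np.clip(im.astype(float)*1.3,0,255).astype(np.uint8),None,fx=2.8,fy=2.8,interpolation=2),cv2.COLOR_RGB2BGR))
E
```

```text
[0.4881 0.3628 0.0972] [ 0.9988  0.0481 -0.0008] 0.056752523448589796
```

View pics/c6.png

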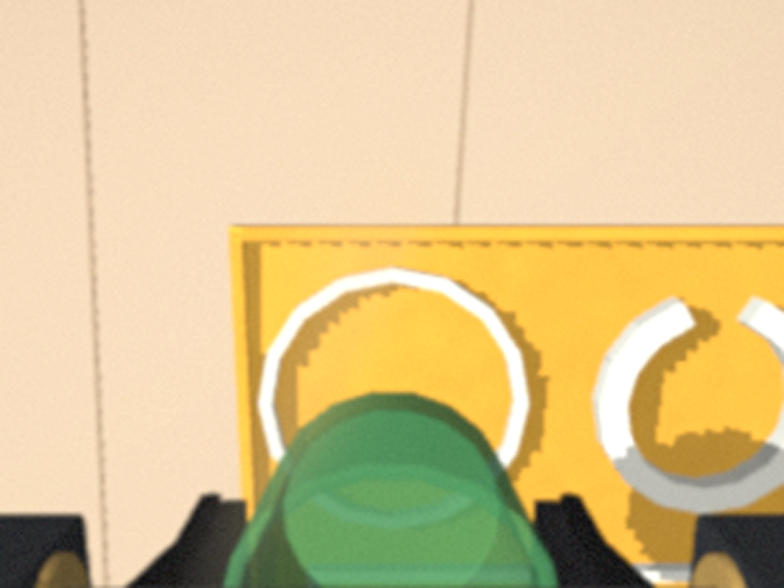

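```bash
python3 - <<'E'
from h import *
np.set_printoptions(precision=4,suppress=True)
d=dict(np.load('w3.npz'));t=np.array([.9988,.0481]);o=env.get_obs()
C=lambda U,V:(140+(U+.5)/2.8-.5,60+(V+.5)/2.8-.5)
print('ring',ray(d,*C(394,268),.014)-.042*t,'cup',ray(d,*C(391,393),.0965)-.027*t)
c=ray(d,*C(232,227),.012);print('corner',c,'pred',frame((.4543,.3104),.049)((.09,.1)))
E
```

```text
ring [0.49   0.3614] cup [0.4872 0.3624]
corner [0.5417 0.413 ] pred [0.5393 0.4147]
```

>>> {"api": "apply_moves", "payload": {"series": [{"delta_pos":[0.1,-0.04,-0.4],"turn":[0,0,0]},{"delta_pos":[0,0,-0.8],"turn":[0,0,0]},{"delta_pos":[0,0,-0.8],"turn":[0,0,0]},{"delta_pos":[0,0,-0.6],"turn":[0,0,0]},{"delta_pos":[0,0,-0.4],"turn":[0,0,0]},{"delta_pos":[0,0,-0.2],"turn":[0,0,0]},{"delta_pos":[0,0,-0.1],"turn":[0,0,0]},{"delta_pos":[0,0,-0.1],"turn":[0,0,0]},{"delta_pos":[0,0,-0.05],"turn":[0,0,0]},{"delta_pos":[0,0,0],"turn":[0,0,0]},{"delta_pos":[0,0,0],"turn":[0,0,0]}]}}

```text
time: 20.33
tcp_pos: [0.4911, 0.3633, 0.0123]
ee_rot: [[0.999, 0.049, 0.001], [0.049, -0.999, 0.001], [0.001, -0.001, -1.0]]
force: [0.6, 0.4, -2.1]
finger_gap: 0.0569
gripper_force: 15.0
```

>>> {"api": "apply_moves", "payload": {"series": [{"delta_pos":[0,0,-0.06],"turn":[0,0,0]},{"delta_pos":[0,0,-0.04],"turn":[0,0,0]},{"delta_pos":[0,0,-0.02],"turn":[0,0,0]},{"delta_pos":[0,0,0],"turn":[0,0,0]}]}}

```text
time: 20.67
tcp_pos: [0.4909, 0.3631, 0.0092]
ee_rot: [[0.999, 0.049, 0.001], [0.049, -0.999, 0.0], [0.001, -0.0, -1.0]]
force: [-1.6, -0.6, 3.7]
finger_gap: 0.0568
gripper_force: 14.9
```

>>> {"api": "apply_moves", "payload": {"series": [{"delta_pos":[0,0,0],"turn":[0,0,0]},{"delta_pos":[0,0,0],"turn":[0,0,0]},{"delta_pos":[0,0,0],"turn":[0,0,0]},{"delta_pos":[0,0,0],"turn":[0,0,0]},{"delta_pos":[0,0,0],"turn":[0,0,0]}], "claw": 1}}

```text
time: 21.08
tcp_pos: [0.4905, 0.3628, 0.0083]
ee_rot: [[0.999, 0.049, -0.0], [0.049, -0.999, -0.0], [-0.0, 0.0, -1.0]]
force: [-0.3, -0.4, -0.1]
finger_gap: 0.0818
gripper_force: 0.0
```

>>> {"api": "apply_moves", "payload": {"series": [{"delta_pos":[0,0,0.4],"turn":[0,0,0]},{"delta_pos":[0,0,0.8],"turn":[0,0,0]},{"delta_pos":[0,0,1],"turn":[0,0,0]},{"delta_pos":[0,0,1],"turn":[0,0,0]},{"delta_pos":[0,-0.3,0.4],"turn":[0,0,0.1]},{"delta_pos":[0.2,-1,0],"turn":[0,0,0.15]},{"delta_pos":[0.2,-1,0],"turn":[0,0,0.15]},{"delta_pos":[0.2,-1,0],"turn":[0,0,0.15]},{"delta_pos":[0.2,-1,0],"turn":[0,0,0.15]},{"delta_pos":[0.2,-1,0],"turn":[0,0,0.15]},{"delta_pos":[0.2,-1,0],"turn":[0,0,0.15]},{"delta_pos":[0.2,-1,0],"turn":[0,0,0.15]},{"delta_pos":[0.2,-1,0],"turn":[0,0,0.15]},{"delta_pos":[0.2,-1,0],"turn":[0,0,0.15]},{"delta_pos":[0.2,-1,0],"turn":[0,0,0.12]},{"delta_pos":[0.2,-0.7,0],"turn":[0,0,0]},{"delta_pos":[0,-0.36,0],"turn":[0,0,0]},{"delta_pos":[0,0,0],"turn":[0,0,0]},{"delta_pos":[0,0,0],"turn":[0,0,0]}]}}

```text
time: 22.67
tcp_pos: [0.5451, 0.0789, 0.0983]
ee_rot: [[0.978, 0.211, -0.001], [0.211, -0.978, 0.0], [-0.0, -0.001, -1.0]]
force: [-0.8, -0.6, -0.0]
finger_gap: 0.087
gripper_force: 0.0
```

```bash
python3 - <<'E'
from h import *
np.set_printoptions(precision=4,suppress=True)
d=shot('wrist');np.savez('w4.npz',**d)
o=env.get_obs();print(o['tcp_pos'],o['ee_rot'][:,0],o['finger_gap'])
im=cv2.resize(d['image'][110:270,200:360],(480,480),interpolation=2)
t=cv2.resize(shot('top')['image'][240:350,75:185],(320,320));t=np.vstack([t,np.zeros((160,320,3),np.uint8)])
cv2.imwrite('pics/c7.png',cv2.cvtColor(np.clip(np.hstack([im,t])*1.3,0,255).astype(np.uint8),cv2.COLOR_RGB2BGR))
E
```

```text
[0.5451 0.0795 0.0983] [ 0.9773  0.2117 -0.0003] 0.08737672115697405
```

View pics/c7.png

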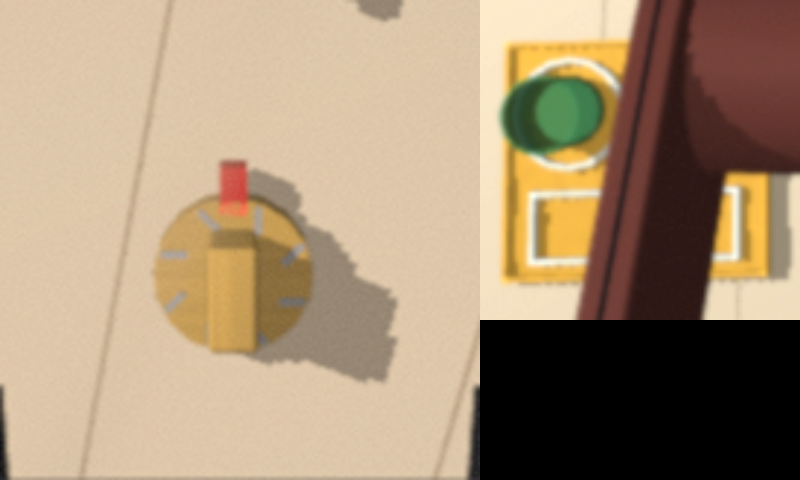

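The cup stands in its ring, and the brass carrier's bar lines up with the tool (bar centre at crop x≈232). I'll grip it.

>>> {"api": "apply_moves", "payload": {"series": [{"delta_pos":[0,0.04,-0.5],"turn":[0,0,0]},{"delta_pos":[0,0,-1],"turn":[0,0,0]},{"delta_pos":[0,0,-1],"turn":[0,0,0]},{"delta_pos":[0,0,-0.8],"turn":[0,0,0]},{"delta_pos":[0,0,-0.4],"turn":[0,0,0]},{"delta_pos":[0,0,-0.2],"turn":[0,0,0]},{"delta_pos":[0,0,0],"turn":[0,0,0]},{"delta_pos":[0,0,0],"turn":[0,0,0]}], "claw": 0.5, "force": 25}}

```text
time: 23.43
tcp_pos: [0.5461, 0.0803, 0.0015]
ee_rot: [[0.977, 0.212, 0.001], [0.212, -0.977, 0.0], [0.001, 0.0, -1.0]]
force: [0.2, 0.1, 0.1]
finger_gap: 0.0461
gripper_force: 0.0
```

>>> {"api": "apply_moves", "payload": {"series": [{"delta_pos":[0,0,0],"turn":[0,0,0]},{"delta_pos":[0,0,0],"turn":[0,0,0]},{"delta_pos":[0,0,0],"turn":[0,0,0]},{"delta_pos":[0,0,0],"turn":[0,0,0]},{"delta_pos":[0,0,0],"turn":[0,0,0]},{"delta_pos":[0,0,0],"turn":[0,0,0]},{"delta_pos":[0,0,0],"turn":[0,0,0]},{"delta_pos":[0,0,0],"turn":[0,0,0]}], "claw": 0}}

```text
time: 24.1
tcp_pos: [0.5458, 0.0799, 0.0013]
ee_rot: [[0.977, 0.212, 0.0], [0.212, -0.977, 0.0], [0.0, 0.0, -1.0]]
force: [-0.5, 0.1, 2.6]
finger_gap: 0.0136
gripper_force: 25.0
```

>>> {"api": "apply_moves", "payload": {"series": [{"delta_pos":[0,0,0.4],"turn":[0,0,0]},{"delta_pos":[0,0,0.8],"turn":[0,0,0]},{"delta_pos":[0,0,1],"turn":[0,0,0]},{"delta_pos":[0,0,0.8],"turn":[0,0,0]},{"delta_pos":[-0.1,0.4,0.4],"turn":[0,0,-0.2]},{"delta_pos":[-0.2,0.8,0],"turn":[0,0,-0.2]},{"delta_pos":[-0.3,1,0],"turn":[0,0,-0.2]},{"delta_pos":[-0.3,1,0],"turn":[0,0,-0.2]},{"delta_pos":[-0.3,1,0],"turn":[0,0,-0.2]},{"delta_pos":[-0.3,1,0],"turn":[0,0,-0.2]},{"delta_pos":[-0.3,1,0],"turn":[0,0,-0.2]},{"delta_pos":[-0.2,0.7,0],"turn":[0,0,-0.17]},{"delta_pos":[-0.08,0.34,0],"turn":[0,0,0]},{"delta_pos":[0,0,0],"turn":[0,0,0]},{"delta_pos":[0,0,0],"turn":[0,0,0]},{"delta_pos":[0,0,0],"turn":[0,0,0]}]}}

```text
time: 25.43
tcp_pos: [0.4938, 0.2599, 0.0859]
ee_rot: [[0.999, 0.049, -0.0], [0.049, -0.999, -0.001], [-0.0, 0.001, -1.0]]
force: [-0.1, -0.5, -2.5]
finger_gap: 0.0137
gripper_force: 25.0
```

```bash
python3 - <<'E'
from h import *
o=env.get_obs();print(o['tcp_pos'],o['ee_rot'][:,0],o['finger_gap'])
d=shot('wrist');np.savez('w5.npz',**d)
cv2.imwrite('pics/w5.png',cv2.cvtColor(cv2.resize(np.clip(d['image'][60:260,150:410].astype(float)*1.3,0,255).astype(np.uint8),None,fx=3,fy=3,interpolation=2),cv2.COLOR_RGB2BGR))
E
```

```text
[0.49384602 0.25985171 0.08592839] [ 9.98813759e-01  4.86934381e-02 -1.51671187e-04] 0.013655702832351005
```

View pics/w5.png

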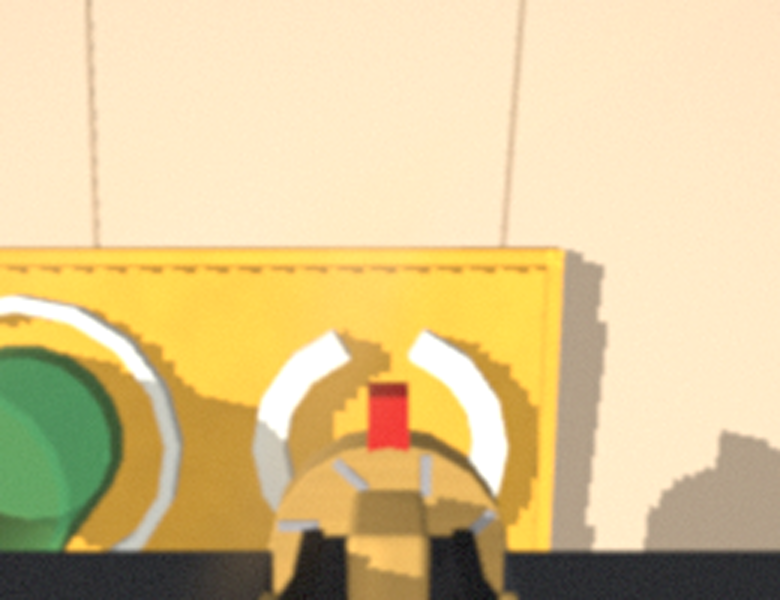

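```bash
python3 - <<'E'
from h import *
np.set_printoptions(precision=4,suppress=True)
d=dict(np.load('w5.npz'));W=world(d);t=np.array([.9988,.0487])
C=lambda U,V:(150+(U+.5)/3-.5,60+(V+.5)/3-.5)
u,v=C(388,394);z=np.median(W[int(v)+2:int(v)+8,int(u)-2:int(u)+3,2]);print(z,'carrier',ray(d,u,v,z)-.033*t)
pts=np.array([ray(d,*C(*p),.018) for p in((254,440),(508,440),(263,393),(336,331),(427,331),(500,393))])
s=np.linalg.lstsq(np.c_[2*pts,np.ones(6)],(pts**2).sum(1),rcond=None)[0];print('nest',s[:2],np.sqrt(s[2]+s[:2]@s[:2]))
c=ray(d,*C(565,248),.012);print('corner',c,'pred',frame((.4543,.3104),.049)((.09,-.1)))
E
```

```text
0.09860763948696845 carrier [0.496  0.2595]
nest [0.4943 0.2613] 0.03603561737848463
corner [0.552 0.214] pred [0.5491 0.2149]
```

>>> {"api": "apply_moves", "payload": {"series": [{"delta_pos":[-0.05,0.065,-0.5],"turn":[0,0,0]},{"delta_pos":[0,0,-0.8],"turn":[0,0,0]},{"delta_pos":[0,0,-0.6],"turn":[0,0,0]},{"delta_pos":[0,0,-0.3],"turn":[0,0,0]},{"delta_pos":[0,0,-0.2],"turn":[0,0,0]},{"delta_pos":[0,0,-0.2],"turn":[0,0,0]},{"delta_pos":[0,0,-0.2],"turn":[0,0,0]},{"delta_pos":[0,0,-0.12],"turn":[0,0,0]},{"delta_pos":[0,0,-0.1],"turn":[0,0,0]},{"delta_pos":[0,0,-0.05],"turn":[0,0,0]},{"delta_pos":[0,0,0],"turn":[0,0,0]},{"delta_pos":[0,0,0],"turn":[0,0,0]}]}}

```text
time: 26.48
tcp_pos: [0.4926, 0.2627, 0.0096]
ee_rot: [[0.999, 0.049, 0.001], [0.049, -0.999, 0.0], [0.001, -0.0, -1.0]]
force: [-0.5, 1.9, -2.1]
finger_gap: 0.0137
gripper_force: 25.0
```

>>> {"api": "apply_moves", "payload": {"series": [{"delta_pos":[0,0,-0.02],"turn":[0,0,0]},{"delta_pos":[0,0,0],"turn":[0,0,0]},{"delta_pos":[0,0,0],"turn":[0,0,0]},{"delta_pos":[0,0,0],"turn":[0,0,0]},{"delta_pos":[0,0,0],"turn":[0,0,0]}], "claw": 0.45}}

```text
time: 26.9
tcp_pos: [0.4925, 0.2626, 0.009]
ee_rot: [[0.999, 0.049, 0.0], [0.049, -0.999, 0.0], [0.0, -0.0, -1.0]]
force: [-0.8, 0.3, -0.2]
finger_gap: 0.0362
gripper_force: 0.0
```

>>> {"api": "apply_moves", "payload": {"series": [{"delta_pos":[0,0,0.6],"turn":[0,0,0]},{"delta_pos":[0,0,1],"turn":[0,0,0]},{"delta_pos":[0,0,1],"turn":[0,0,0]},{"delta_pos":[0,0,1],"turn":[0,0,0]},{"delta_pos":[0.3,-0.2,0.4],"turn":[0,0,0.8]},{"delta_pos":[0.6,-0.4,0],"turn":[0,0,0.8]},{"delta_pos":[0.6,-0.5,0],"turn":[0,0,0.8]},{"delta_pos":[0.6,-0.5,0],"turn":[0,0,0.8]},{"delta_pos":[0.6,-0.5,0],"turn":[0,0,0.8]},{"delta_pos":[0.6,-0.5,0],"turn":[0,0,0.8]},{"delta_pos":[0.6,-0.5,0],"turn":[0,0,0.8]},{"delta_pos":[0.6,-0.5,0],"turn":[0,0,0.8]},{"delta_pos":[0.6,-0.5,0],"turn":[0,0,0.8]},{"delta_pos":[0.6,-0.5,0],"turn":[0,0,0.8]},{"delta_pos":[0.6,-0.4,0],"turn":[0,0,0.8]},{"delta_pos":[0.3,-0.4,0],"turn":[0,0,0.8]},{"delta_pos":[0.2,0,0],"turn":[0,0,0.8]},{"delta_pos":[0,0,0],"turn":[0,0,0.8]},{"delta_pos":[0,0,0],"turn":[0,0,0]},{"delta_pos":[0,0,0],"turn":[0,0,0]}]}}

```text
time: 28.57
tcp_pos: [0.6622, 0.1275, 0.1085]
ee_rot: [[0.344, 0.939, -0.0], [0.939, -0.344, 0.0], [-0.0, -0.0, -1.0]]
force: [-0.8, 0.2, 0.4]
finger_gap: 0.0389
gripper_force: 0.0
```

```bash
python3 - <<'E'
from h import *
o=env.get_obs();print(o['tcp_pos'],o['ee_rot'][:,0],o['finger_gap'])
d=shot('wrist');np.savez('w6.npz',**d);t=shot('top')
a=cv2.resize(d['image'][60:270,200:360],(366,480),interpolation=2);b=cv2.resize(t['image'][240:350,75:185],(430,430),interpolation=2);b=np.vstack([b,np.zeros((50,430,3),np.uint8)])
cv2.imwrite('pics/w6.png',cv2.cvtColor(np.clip(np.hstack([a,b])*1.3,0,255).astype(np.uint8),cv2.COLOR_RGB2BGR))
E
```

```text
[0.66217466 0.12749277 0.10850101] [ 3.44427256e-01  9.38813000e-01 -1.30160026e-04] 0.038911060447003785
```

View pics/w6.png

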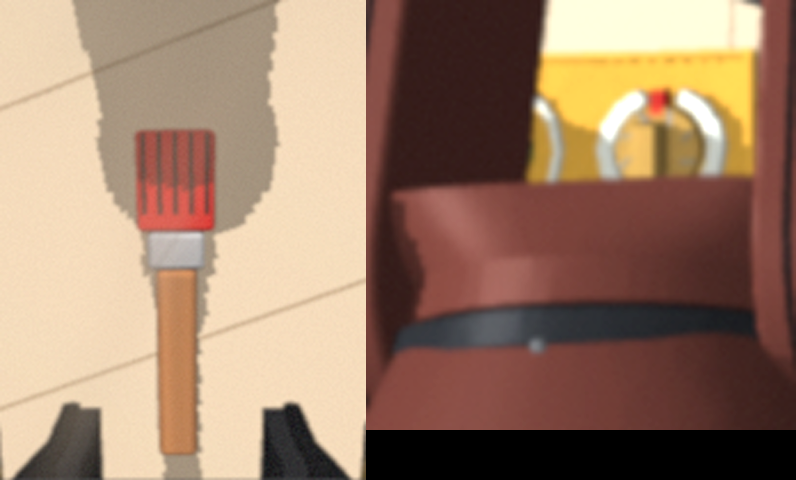

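```bash
python3 - <<'E'
from h import *
np.set_printoptions(precision=4,suppress=True)
d=dict(np.load('w6.npz'));C=lambda U,V:(200+(U+.5)/2.286-.5,60+(V+.5)/2.286-.5)
a=ray(d,*C(175,131),.018);b=ray(d,*C(178,453),.024);m=(a+b)/2;t=(a-b)/np.linalg.norm(a-b)
print(a,b,'mid',m,np.linalg.norm(a-b),np.arctan2(t[1],t[0]),'hold',m-.01*t)
E
```

```text
[0.6869 0.1979] [0.6438 0.0781] mid [0.6654 0.138 ] 0.12732292451262212 1.2259858032818232 hold [0.662  0.1286]
```

>>> {"api": "apply_moves", "payload": {"series": [{"delta_pos":[0,0.04,-0.5],"turn":[0,0,0]},{"delta_pos":[0,0,-1],"turn":[0,0,0]},{"delta_pos":[0,0,-1],"turn":[0,0,0]},{"delta_pos":[0,0,-1],"turn":[0,0,0]},{"delta_pos":[0,0,-0.8],"turn":[0,0,0]},{"delta_pos":[0,0,-0.4],"turn":[0,0,0]},{"delta_pos":[0,0,-0.2],"turn":[0,0,0]},{"delta_pos":[0,0,0],"turn":[0,0,0]},{"delta_pos":[0,0,0],"turn":[0,0,0]}], "claw": 0.45, "force": 15}}

```text
time: 29.42
tcp_pos: [0.663, 0.1287, -0.013]
ee_rot: [[0.342, 0.94, 0.001], [0.94, -0.342, 0.0], [0.001, 0.001, -1.0]]
force: [-0.2, 0.5, 0.5]
finger_gap: 0.0391
gripper_force: 0.0
```

>>> {"api": "apply_moves", "payload": {"series": [{"delta_pos":[0,0,0],"turn":[0,0,0]},{"delta_pos":[0,0,0],"turn":[0,0,0]},{"delta_pos":[0,0,0],"turn":[0,0,0]},{"delta_pos":[0,0,0],"turn":[0,0,0]},{"delta_pos":[0,0,0],"turn":[0,0,0]},{"delta_pos":[0,0,0],"turn":[0,0,0]},{"delta_pos":[0,0,0],"turn":[0,0,0]}], "claw": 0}}

```text
time: 30.0
tcp_pos: [0.6627, 0.1286, -0.013]
ee_rot: [[0.342, 0.94, 0.001], [0.94, -0.342, 0.0], [0.0, 0.001, -1.0]]
force: [-2.0, 0.5, 5.4]
finger_gap: 0.0157
gripper_force: 15.0
```

>>> {"api": "apply_moves", "payload": {"series": [{"delta_pos":[0,0,0.4],"turn":[0,0,0]},{"delta_pos":[0,0,0.8],"turn":[0,0,0]},{"delta_pos":[0,0,1],"turn":[0,0,0]},{"delta_pos":[0,0,1],"turn":[0,0,0]},{"delta_pos":[-0.4,0.2,0.4],"turn":[0,0,0]},{"delta_pos":[-0.8,0.5,0],"turn":[0,0,0.4]},{"delta_pos":[-1,0.6,0],"turn":[0,0,0.4]},{"delta_pos":[-1,0.7,0],"turn":[0,0,0.4]},{"delta_pos":[-1,0.7,0],"turn":[0,0,0.4]},{"delta_pos":[-1,0.7,0],"turn":[0,0,0.4]},{"delta_pos":[-1,0.7,0],"turn":[0,0,0.4]},{"delta_pos":[-1,0.7,0],"turn":[0,0,0.4]},{"delta_pos":[-1,0.7,0],"turn":[0,0,0.4]},{"delta_pos":[-1,0.6,0],"turn":[0,0,0.4]},{"delta_pos":[-0.7,0.4,0],"turn":[0,0,0.2]},{"delta_pos":[-0.3,0.2,0],"turn":[0,0,0]},{"delta_pos":[0,0,0],"turn":[0,0,0]},{"delta_pos":[0,0,0],"turn":[0,0,0]}]}}

```text
time: 31.5
tcp_pos: [0.408, 0.2961, 0.0767]
ee_rot: [[-0.049, 0.999, 0.001], [0.999, 0.049, 0.0], [-0.0, 0.001, -1.0]]
force: [0.8, -0.6, -1.0]
finger_gap: 0.0162
gripper_force: 15.0
```

```bash
python3 - <<'E'
from h import *
o=env.get_obs();print(o['tcp_pos'],o['ee_rot'][:,0],o['finger_gap'])
d=shot('wrist')
cv2.imwrite('pics/w7.png',cv2.cvtColor(np.clip(d['image'][0:300]*1.3,0,255).astype(np.uint8),cv2.COLOR_RGB2BGR))
E
```

```text
[0.40797366 0.29606184 0.07666898] [-4.91193226e-02  9.98792917e-01 -1.92673365e-05] 0.016153191372010454
```

View pics/w7.png

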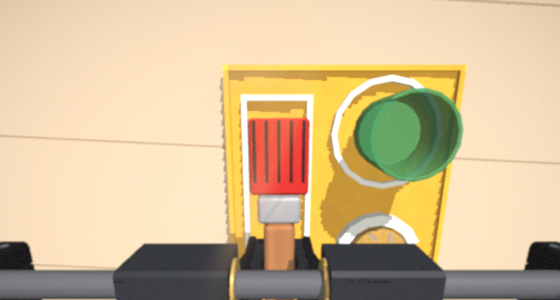

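The brush is centred over the channel, and the cup's foot is centred in its ring. I'll lower the brush.

>>> {"api": "apply_moves", "payload": {"series": [{"delta_pos":[0,0,-0.5],"turn":[0,0,0]},{"delta_pos":[0,0.04,-0.8],"turn":[0,0,0]},{"delta_pos":[0,0,-0.8],"turn":[0,0,0]},{"delta_pos":[0,0,-0.5],"turn":[0,0,0]},{"delta_pos":[0,0,-0.3],"turn":[0,0,0]},{"delta_pos":[0,0,-0.2],"turn":[0,0,0]},{"delta_pos":[0,0,-0.1],"turn":[0,0,0]},{"delta_pos":[0,0,-0.05],"turn":[0,0,0]},{"delta_pos":[0,0,0],"turn":[0,0,0]},{"delta_pos":[0,0,0],"turn":[0,0,0]}]}}

```text
time: 32.38
tcp_pos: [0.408, 0.2973, -0.0043]
ee_rot: [[-0.049, 0.999, 0.001], [0.999, 0.049, 0.001], [0.001, 0.001, -1.0]]
force: [0.1, 0.4, 0.5]
finger_gap: 0.0161
gripper_force: 15.0
```

>>> {"api": "apply_moves", "payload": {"series": [{"delta_pos":[0,0,-0.02],"turn":[0,0,0]},{"delta_pos":[0,0,0],"turn":[0,0,0]},{"delta_pos":[0,0,0],"turn":[0,0,0]},{"delta_pos":[0,0,0],"turn":[0,0,0]},{"delta_pos":[0,0,0],"turn":[0,0,0]}], "claw": 0.4}}

```text
time: 32.8
tcp_pos: [0.4074, 0.2971, -0.0053]
ee_rot: [[-0.049, 0.999, 0.0], [0.999, 0.049, 0.0], [0.0, 0.0, -1.0]]
force: [0.6, 0.8, 0.4]
finger_gap: 0.0335
gripper_force: 0.0
```

>>> {"api": "apply_moves", "payload": {"series": [{"delta_pos":[0,0,0.6],"turn":[0,0,0]},{"delta_pos":[0,0,1],"turn":[0,0,0]},{"delta_pos":[0,0,1],"turn":[0,0,0]},{"delta_pos":[0,0,1],"turn":[0,0,0]},{"delta_pos":[0,0,1],"turn":[0,0,0]},{"delta_pos":[0,-1,0.5],"turn":[0,0,0]},{"delta_pos":[0,-1,0],"turn":[0,0,0]},{"delta_pos":[0,-1,0],"turn":[0,0,0]},{"delta_pos":[0,-1,0],"turn":[0,0,0]},{"delta_pos":[0,-1,0],"turn":[0,0,0]},{"delta_pos":[0,-1,0],"turn":[0,0,0]},{"delta_pos":[0,-1,0],"turn":[0,0,0]},{"delta_pos":[0,-1,0],"turn":[0,0,0]},{"delta_pos":[0,-1,0],"turn":[0,0,0]},{"delta_pos":[0,-1,0],"turn":[0,0,0]},{"delta_pos":[0,-1,0],"turn":[0,0,0]},{"delta_pos":[0,0,0],"turn":[0,0,0]},{"delta_pos":[0,0,0],"turn":[0,0,0]}]}}

```text
time: 34.3
tcp_pos: [0.4074, 0.0212, 0.1221]
ee_rot: [[-0.046, 0.999, 0.0], [0.999, 0.046, 0.0], [0.0, 0.0, -1.0]]
force: [0.6, 0.7, 0.8]
finger_gap: 0.0347
gripper_force: 0.0
```

```bash
python3 - <<'E'
from h import *
o=env.get_obs();print(o['tcp_pos'],o['force'])
t=shot('top')
f=lambda i:cv2.resize(i,(400,400),interpolation=2)
cv2.imwrite('pics/z.png',cv2.cvtColor(np.clip(np.hstack([f(t['image'][240:350,75:185]),f(t['image'][230:340,355:465])])*1.3,0,255).astype(np.uint8),cv2.COLOR_RGB2BGR))
E
```

```text
[0.4073931  0.02119671 0.12212613] [0.55679968 0.70141073 0.82801413]
```

View pics/z.png

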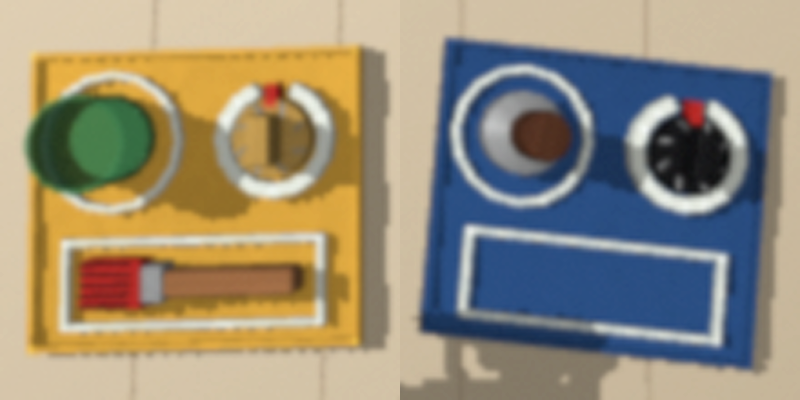

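Both kits look complete: carriers seated with lugs in the slots, cup and tamper in their rings, and the brush in its channel.

```bash
python3 -c "
from station import workorder;print(workorder.hand_in())"
```

```text
the job is handed in; nothing more can be done
None
```

Both grinder kits are made up and the job is handed in at about 34 s of the 136 s allowed; the last top view shows all five things in place, but hand-in returned no verdict.

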